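Seat a capped sampling rod in its vial

ROBOT

A 6-joint arm with a two-finger parallel gripper is mounted at the origin on a cart in front of the work surface, level with it; the furniture and walls round the work are solid. World frame = base frame: x ahead of the robot, y to its left, z up, the work surface at z = 0. Lengths are in mm, angles in rad, forces in N, time in s.
With the tool pointing down it reaches from about 350 to 875 mm from the base axis. Payload 4.2 kg.
Tool frame: the origin (TCP) lies between the finger pads; the fingertips stand 17 mm ahead of it and the grasp point (between the pads) lies 2 mm behind it (nose_length is the distance from the TCP to the fingertips, in mm); z points along the fingers, y is the direction in which the jaws open and shut (so a half turn about z gives the same grasp; the last joint's range is limited). The gripper opens to 85 mm and grips with 20 to 120 N. Pads are 22 mm wide; open, the fingers measure 114 mm over their backs; the gripper's body (76 mm by 85 mm) begins 54 mm behind the grasp point. The pads swing forward as they close: fully open they stand 13 mm farther back than shut.
Start: joints at [1.412, 0.385, 0.008, 0, -1.194, -0.259], TCP at [253.561, 571.232, 248.312] pointing down, gripper open.
Joint ranges: [-3.14, 3.14], [-1.21, 2.06], [-1.07, 1.41], [-3.16, 2.05], [-2.99, -0.16], [-3.1, 3.1]. Speed limits (rad/s): [2.79, 2.79, 3.14, 3.14, 3.14, 3.14].

INTERFACE

Orientations are given as a unit quaternion [x, y, z, w].
In Python, from bench import * gives the robot as it stands.
- The arm moves only by the tool jog_arm, never from a script. Its argument "increments" is a list of rows, each a list of 4 numbers: the shift along the tool's x, y, z in m, then the turn about the tool's z in degrees. A call has 1 to 10 rows; each row is the pose to reach, as a shift and turn from the pose measured when the call began, along the tool's axes at that moment; what a row does not reach only later rows make up. A row lasts 1/8 s, in which the tool goes at most 62.5 mm and 10.7 degrees, less where a joint would pass 70% of its speed; a pose out of reach is approached as far as the arm can. A call with a gripper value outside its range is refused whole. "hand" is the gripper's target within -1 to 1 (fully open at 1, half-way at 0, shut at -1), set as the call begins (left out, the last holds). The fingers move at their own pace and stop on an object; the grip force is fixed at half the most. Time passes only in rows, so rows that repeat a pose let the fingers close. It gives the time, the measured TCP pose, the force and the opening at its end, in the units of the state.
- read_state(): the state, without advancing time (a new reading comes with each control period).
- get_image(name): name is "scene" or "top" or "wrist"; returns the picture (420x560x3 uint8, red, green, blue); there is no depth.
- calibration(name): a dict with "fx", "fy", "cx", "cy" (pixels), "position" and "rotation" of the camera in the world; the wrist camera has in their place "hand_eye" (4x4, takes a point from camera to tool coordinates, whose origin is the TCP and whose axes are the flange's). Camera axes: x right, y up, looking along -z (the intrinsics and any distortion apply to the point x, -y, -z); pixel columns grow to the right and rows downward; lengths in mm; the calibration is good to about 2 mm. The wrist camera is an equidistant fisheye: a pixel r from the principal point sees the ray r / f radians off the axis. A picture is of the moment at which its call begins: read the wrist's pose just before it. calibration takes no time and is no camera call.
- job_done(): hands the job in, once; it reports no verdict.
The state is a dict: "clock": time; "joints": joint angles; "joint_vel": joint speeds; "joint_efforts": joint torques, N m; "position": TCP position; "ee_rot": TCP orientation; "contact_force": force on the tool from outside, world axes, zero at the start; "wrist_torque": the same for the moment, N m; "gripper_width": finger opening in mm.
Only numpy, scipy, OpenCV 4.12 (cv2) and the standard library are available. Lean on these libraries where they do the work, as an engineer would, in place of code of your own. Each camera call takes 0.05 s, during which the arm holds its last target.

TASK

Take the sampling rod with the orange cap out of its slanted rest, lower its stick into the one open vial in the metal block and let go of it. Then press the cap down from above until it sits fully home on the vial, ending with a firm push of about 20 N to be sure that it is seated; never push it into the block with more than 60 N. Leave the small bottle, the beaker and the weight standing where they are.

Things in the scene. Friction and masses are not known exactly. Their poses are not given: they have to be found in the camera images.
- sampling_rod: Loose rigid rod, 30 g: round white stick (7 mm across, 65 mm long, square-cut tip) under a coaxial round orange push cap (20 mm across, 22 mm high). Origin: tip of the stick; z along the stick to the cap, whose underside is at z = 65 mm and top at 87 mm. At the start it sits in the slanted rest, leaning about 20 degrees, 1.3 mm side play; only the cap sticks out.
- cap_top (a point): Centre of the orange cap's flat top; z points out of the cap along the rod's axis. When the cap is home this point is 22 mm above the vial's mouth and the well's floor, 3 mm above the block's top.
- rod_rest: Fixed rest: square blue socket 36 x 36 mm, 70 mm long, on a grey foot 105 x 60 mm. Origin on the worktop, under the socket. The socket leans 20 degrees towards the rest's own -x; its upper face, on which the cap rests, is square to the lean and centred at (0, 0, 78) mm in the rest's frame. Pull the rod out along its own axis.
- vial_block: Fixed metal block 60 (x) x 150 (y) x 91 (z) mm, origin at the centre of its underside, z up. A round well 30 mm across and 19 mm deep in the middle of its top holds the open green vial; its flat green rim fills the well's floor and it resists being pushed sideways. At y = -50 and +50 mm lie two closed vials whose grey caps (20 mm across) stand 3 mm above the block's top.
- well_floor (a point): Centre of the well's floor, 19 mm below the block's top, 72 mm above the worktop; z up. The vial's mouth is at this height but, as the vial has play, up to 2.5 mm off this point in the block's x and in its y: find it by eye or by feel. Bore upright, 9 mm across, 1 mm chamfer, 66 mm deep. Home, the cap's underside rests hard on the mouth, too deep for fingers to carry it there.
- well_top (a point): Centre of the well, level with the block's top. Down in the vial sits a tight piston at an unseen depth: the stick's tip meets it 39 to 51 mm below the mouth, with the cap still 14 to 26 mm short of home. It gives way to about 7 N, slides steadily down ahead of the stick (a faster push meets more drag: 6 N more at 0.1 m/s) and stays where it is left.
- bottle_small: Bystander, loose: small white bottle with a blue cap, 44 mm across, 92 mm high, origin at the centre of its underside.
- beaker_100: Bystander, loose: small empty glass beaker, 55 mm across, 68 mm high, origin at the centre of its underside.
- weight_200g: Bystander, loose: brass-coloured knobbed balance weight, 29 mm across, 50 mm high, origin at the centre of its underside.

How it is judged:
By the outcome, as a careful person would: the job done as asked, in the order asked, and still so for the second after the job is handed in, with the robot touching nothing.
It also fails if it takes over 61 s, if anything falls off the work surface, if the arm or the gripper's body presses on something with over 40 N, if the wrist force passes 120 N, or if a joint passes its speed limit or range.

## Working session

There is one attempt and no reset: what is moved stays moved. The work goes in short steps, Python scripts to look and compute and a tool call to move; the robot and the scene stay as the last step left them, time stands still between calls to the robot, and variables do not carry over. Pictures are saved under pics/ and viewed, and the job is handed in when it is done.

Besides the shell and the picture viewer there is one more tool, called as name(argument=value, ...), one argument or row to a line, values as JSON. jog_arm: Moves the arm, as the interface text tells. Its arguments: {"type":"object","properties":{"increments":{"type":"array"},"hand":{"type":"number"}},"required":["increments"]}

```bash
ls; mkdir -p pics; python3 - <<'E'
from bench import *
import cv2
s=read_state();print(s)
for n in ["scene","top","wrist"]:
    print(n,calibration(n))
    cv2.imwrite(f"pics/{n}0.png",get_image(n)[:,:,::-1])
E
```

```text
pics
{'clock': 0.0, 'joints': array([ 1.41159761e+00,  3.85552535e-01,  6.62774964e-03, -5.16511114e-04,
       -1.19399569e+00, -2.58572108e-01]), 'joint_vel': array([-3.49151810e-04,  1.78855655e-03,  4.98594941e-05, -4.43015139e-05,
        2.84653380e-03, -5.78135093e-04]), 'joint_efforts': array([-7.31522550e-05, -3.92285693e+01,  1.88402510e+01,  4.18643385e+00,
       -4.62288590e-03,  5.79583443e-06]), 'position': array([253.34809502, 570.74937292, 247.22212417]), 'ee_rot': array([ 9.78242311e-01, -2.07462755e-01, -1.86991570e-04,  1.07268390e-03]), 'contact_force': array([0.47959786, 0.15662312, 0.82829419]), 'wrist_torque': array([ 0.03520291, -0.07169851, -0.01005189]), 'gripper_width': 85.51481400717435}
scene {'fx': 463.4514566257449, 'fy': 463.4514566257449, 'cx': 270.5242409231237, 'cy': 205.83529055457544, 'position': array([-217.87736284, -403.28278402,  505.12342407]), 'rotation': array([ 0.46161608, -0.25795497, -0.40295063,  0.74699439])}
top {'fx': 402.85359496959643, 'fy': 402.85359496959643, 'cx': 283.20990231703325, 'cy': 212.31880570049756, 'position': array([ 393.8720106 ,   85.07892528, 1078.86624459]), 'rotation': array([ 0.03944463, -0.03471448, -0.7001713 ,  0.71203874])}
wrist {'fx': 325.19226210127806, 'fy': 325.19226210127806, 'cx': 275.6303111090368, 'cy': 210.6354288053568, 'hand_eye': array([[ 5.94422171e-04,  9.46800120e-01,  3.21821657e-01,
         8.28959141e+01],
       [ 9.99999545e-01, -8.03057737e-04,  5.15544117e-04,
        -8.51007270e-02],
       [ 7.46558603e-04,  3.21821204e-01, -9.46800167e-01,
        -1.26390387e+02],
       [ 0.00000000e+00,  0.00000000e+00,  0.00000000e+00,
         1.00000000e+00]])}
```

View pics/scene0.png

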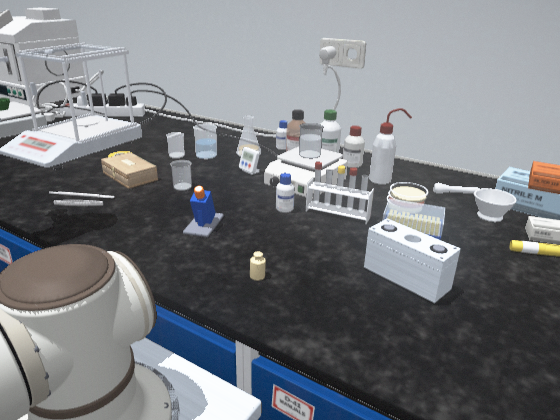

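View pics/top0.png

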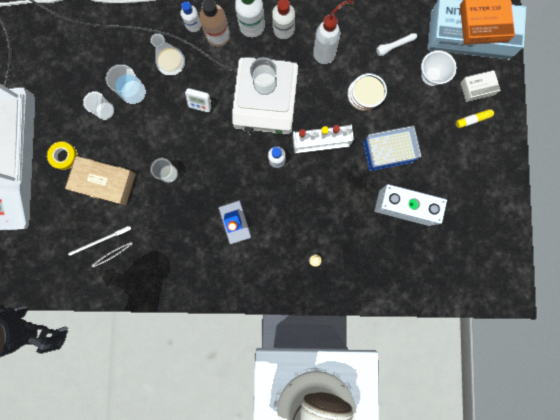

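View pics/wrist0.png

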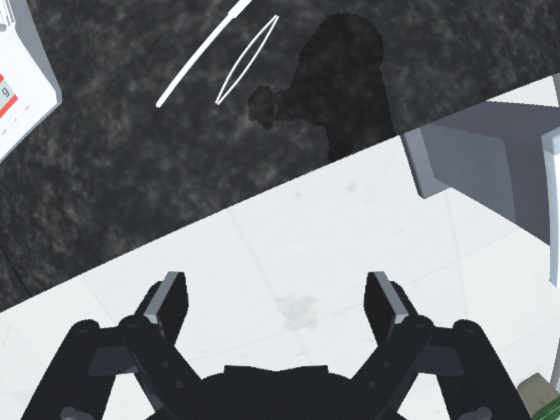

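The scene view shows the rod rest at about (203,210), the weight at (258,266), the bottle at (285,192) and the vial block at (411,258). In the top view they are at about (233,223), (315,260), (277,156) and (411,205). I'll measure these next.

```bash
cat > h.py <<'E'
from bench import *
import numpy as np, cv2
from scipy.spatial.transform import Rotation as R
def ray(name,u,v,st=None):
    c=calibration(name)
    if name!="wrist":
        d=np.array([(u-c["cx"])/c["fx"],-(v-c["cy"])/c["fy"],-1.])
        d=R.from_quat(c["rotation"]).apply(d); return np.array(c["position"]),d/np.linalg.norm(d)
    a,b=u-c["cx"],v-c["cy"]; r=np.hypot(a,b); th=r/c["fx"]
    k=np.sin(th)/r if r>0 else 0
    d=np.array([a*k,-b*k,-np.cos(th)]); H=c["hand_eye"]
    Rt=R.from_quat(st["ee_rot"])
    return Rt.apply(H[:3,3])+st["position"], Rt.apply(H[:3,:3]@d)
def onz(name,u,v,z,st=None):
    o,d=ray(name,u,v,st); return o+d*(z-o[2])/d[2]
def tri(rs):
    A=np.zeros((3,3));b=np.zeros(3)
    for o,d in rs:
        P=np.eye(3)-np.outer(d,d);A+=P;b+=P@o
    p=np.linalg.solve(A,b); return p,[np.linalg.norm((np.eye(3)-np.outer(d,d))@(p-o)) for o,d in rs]
def proj(name,p,st=None):
    c=calibration(name)
    if name!="wrist":
        q=R.from_quat(c["rotation"]).inv().apply(np.array(p)-c["position"])
        return c["cx"]+c["fx"]*q[0]/-q[2], c["cy"]-c["fy"]*q[1]/-q[2]
    H=c["hand_eye"]; t=R.from_quat(st["ee_rot"]).inv().apply(np.array(p)-st["position"])
    q=H[:3,:3].T@(t-H[:3,3]); x,y,z=q[0],-q[1],-q[2]; r=np.hypot(x,y); th=np.arctan2(r,z)
    return c["cx"]+c["fx"]*th*x/r, c["cy"]+c["fx"]*th*y/r
def blobs(im,lo,hi,amin=10):  # hsv
    m=cv2.inRange(cv2.cvtColor(im,cv2.COLOR_RGB2HSV),lo,hi)
    n,l,s,c=cv2.connectedComponentsWithStats(m)
    return [(c[i].round(1),s[i]) for i in range(1,n) if s[i][4]>=amin]
def totool(st,p):  # world point -> tool-axis shift from TCP (m)
    return R.from_quat(st["ee_rot"]).inv().apply(np.array(p)-st["position"])/1000
E
python3 - <<'E'
import cv2,numpy as np
from h import *
t=cv2.imread("pics/top0.png");s=cv2.imread("pics/scene0.png")
a=cv2.resize(t[190:255,205:330],None,fx=6,fy=6,interpolation=cv2.INTER_CUBIC)
cv2.imwrite("pics/a.png",a)
b=cv2.resize(s[170:250,170:240],None,fx=7,fy=7,interpolation=cv2.INTER_CUBIC)
c=cv2.resize(t[175:235,365:455],None,fx=8,fy=8,interpolation=cv2.INTER_CUBIC)
cv2.imwrite("pics/b.png",b);cv2.imwrite("pics/c.png",c)
for im,n in((t,"top"),(s,"scene")):
    im=im[:,:,::-1].copy()
    print(n,"or",[x for x in blobs(im,(3,120,120),(18,255,255),5) ])
    print(n,"gr",[x for x in blobs(im,(50,120,80),(80,255,255),5) ])
print(onz("top",411,204,80),onz("top",394,199,94),onz("top",433,209,94),onz("top",233,226,98),onz("top",315,260,40),onz("top",277,155,80),onz("top",165,170,60))
E
```

```text
top or [(array([283. ,   4.3]), array([278,   0,  11,  10,  90], dtype=int32)), (array([339.6,   5.5]), array([335,   1,  12,  10,  17], dtype=int32)), (array([486.8,  20.2]), array([ 461,    0,   54,   43, 2068], dtype=int32)), (array([329.9,  21.4]), array([324,  15,  13,  12, 101], dtype=int32)), (array([335.9, 128.1]), array([334, 125,   5,   7,  31], dtype=int32)), (array([301.8, 132.5]), array([299, 130,   6,   7,  31], dtype=int32)), (array([232.9, 223.7]), array([229, 222,   8,   7,  19], dtype=int32))]
top gr [(array([412.9, 203.8]), array([409, 199,   9,  10,  74], dtype=int32))]
scene or [(array([544.8, 175.6]), array([529, 162,  31,  29, 687], dtype=int32)), (array([199.2, 193. ]), array([194, 186,  10,  13,  69], dtype=int32))]
scene gr []
[ 525.12405165 -225.64853904   80.        ] [ 535.0146932  -179.70534806   94.        ] [ 511.7921168  -275.00078587   94.        ] [461.50827561 214.52637548  98.        ] [381.8380636    9.50386139  40.        ] [644.62658493 110.88677492  80.        ] [605.69099286 399.18285355  60.        ]
```

View pics/a.png

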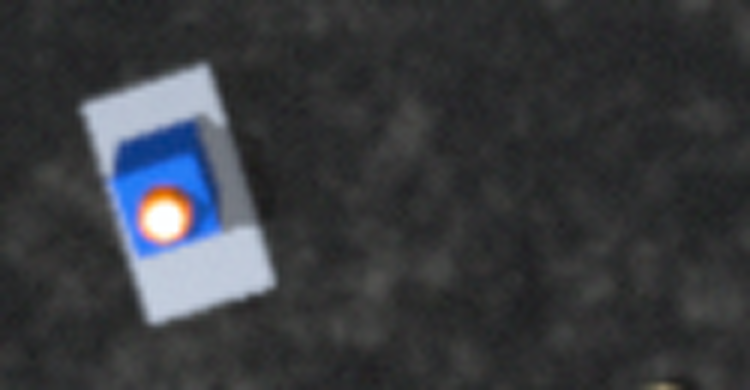

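View pics/b.png

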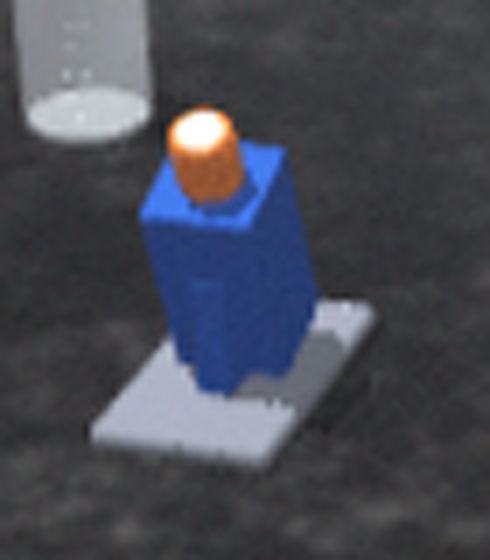

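View pics/c.png

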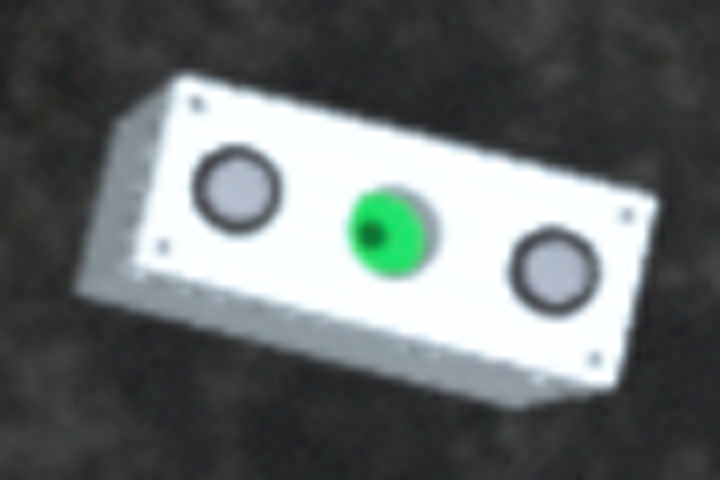

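The crops show the cap's white top at about (232.5,226) in the top view and (198.6,188.6) in the scene view. The green vial's bore is at about (411.4,204.6) in the top view.

```bash
python3 - <<'E'
from h import *
print("captop",tri([ray("top",205+165/6,190+217/6),ray("scene",170+200/7,170+130/7)]), onz("top",232.5,226.2,98.7))
f=[(80,103),(208,63),(276,287),(150,326)]
F=[onz("top",205+x/6,190+y/6,8) for x,y in f];F=np.array(F);print(F.round(1))
print("lean dir",np.degrees(np.arctan2(*( (F[3]+F[2]-F[0]-F[1])[[1,0]]))),"centre",F.mean(0), np.linalg.norm(F[0]-F[1]),np.linalg.norm(F[1]-F[2]))
b=[(180,72),(658,195),(616,390),(134,268)]
B=np.array([onz("top",365+x/8,175+y/8,91) for x,y in b]);print(B.round(1),B.mean(0))
print("yaw(+y)",np.degrees(np.arctan2(*(B[0]+B[3]-B[1]-B[2])[[1,0]])), np.linalg.norm(B[0]-B[1]),np.linalg.norm(B[1]-B[2]))
print("hole",onz("top",365+371/8,175+237/8,71))
for p in [(235,188),(553,270)]: print("caps",onz("top",365+p[0]/8,175+p[1]/8,94))
st=read_state()
print(R.from_quat(st["ee_rot"]).as_matrix().round(3), st["clock"])
E
```

```text
captop (array([462.08149586, 214.28629652,  99.2492993 ]), [np.float64(1.678485716741235), np.float64(1.6784857167413283)]) [460.95095066 215.6397275   98.7       ]
[[517.6 267.2   8. ]
 [536.5 210.6   8. ]
 [437.  177.6   8. ]
 [418.9 232.9   8. ]]
lean dir -161.2431029142759 centre [477.50720087 222.08165579   8.        ] 59.75314392049209 104.82716097920955
[[ 572.7 -164.9   91. ]
 [ 536.6 -311.7   91. ]
 [ 476.1 -297.3   91. ]
 [ 511.3 -150.1   91. ]] [ 524.19766308 -230.99773827   91.        ]
yaw(+y) 76.3681579100988 151.2249278075911 62.24898942404883
hole [ 524.7367384  -229.36448668   71.        ]
caps [ 536.27289757 -180.64195891   94.        ]
caps [ 512.45550454 -277.77005207   94.        ]
[[ 0.914 -0.406 -0.001]
 [-0.406 -0.914 -0.002]
 [ 0.     0.002 -1.   ]] 0.15
```

Measured sizes agree with the given ones: the foot comes out at 60x105, the block at 62x151, and the cap top at z=99. Next I move above the rest with the jaws square to the lean.

jog_arm(
  increments=[
    [0.042,0.03,0.007,-5.3],
    [0.084,0.06,0.015,-10.7],
    [0.126,0.09,0.022,-16],
    [0.167,0.12,0.03,-21.4],
    [0.209,0.15,0.037,-26.7],
    [0.251,0.181,0.045,-32],
    [0.293,0.211,0.052,-37.4],
    [0.335,0.241,0.06,-42.8],
    [0.335,0.241,0.06,-42.8],
    [0.335,0.241,0.06,-42.8],
  ],
  hand=0.2,
)

```text
clock: 1.4
position: [461.8, 214.5, 187.8]
ee_rot: [0.987, 0.163, -0.0, 0.001]
contact_force: [-0.6, -0.1, 0.7]
gripper_width: 51.1
```

```bash
python3 - <<'E'
from h import *
st=read_state();im=get_image("wrist");cv2.imwrite("pics/w1.png",im[:,:,::-1])
print(st["clock"],st["position"],st["joints"].round(3),st["gripper_width"],st["contact_force"].round(2),R.from_quat(st["ee_rot"]).as_matrix().round(3)[:,0])
print(proj("wrist",[461.5,215,98.7],st))
E
```

```text
1.4 [461.80681347 214.47193032 187.83940338] [ 7.540e-01  2.450e-01 -3.610e-01  1.000e-03 -9.670e-01  1.144e+00] 51.07110967360448 [-0.61 -0.06  0.68] [ 0.947  0.322 -0.001]
(np.float64(274.7547439118406), np.float64(223.74350153269788))
```

View pics/w1.png

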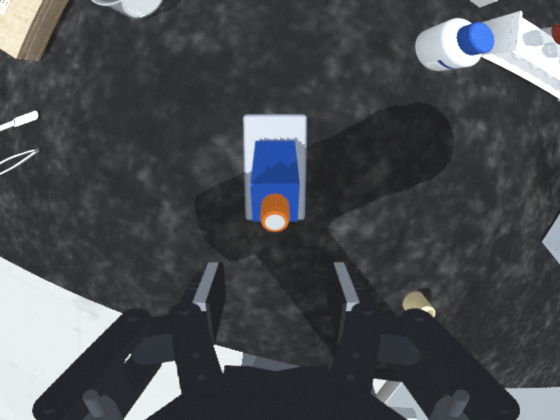

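The wrist view shows the cap's top at (274,222), against a predicted (274.8,223.7), so the estimate holds. Now I descend and close on it.

jog_arm(
  increments=[
    [0.003,0,0.04,0],
    [0.003,0,0.07,0],
    [0.003,0,0.083,0],
    [0.003,0,0.087,0],
    [0.003,0,0.087,0],
  ],
)

```text
clock: 2.08
position: [464.8, 216.6, 101.7]
ee_rot: [0.986, 0.164, 0.0, 0.0]
contact_force: [0.2, -1.1, -0.1]
gripper_width: 51.0
```

```bash
python3 - <<'E'
from h import *
st=read_state();im=get_image("wrist");cv2.imwrite("pics/w2.png",im[:,:,::-1])
print(st["clock"],st["position"],st["contact_force"].round(2))
E
```

```text
2.075 [464.84533247 216.64886959 101.74281085] [ 0.17 -1.05 -0.11]
```

View pics/w2.png

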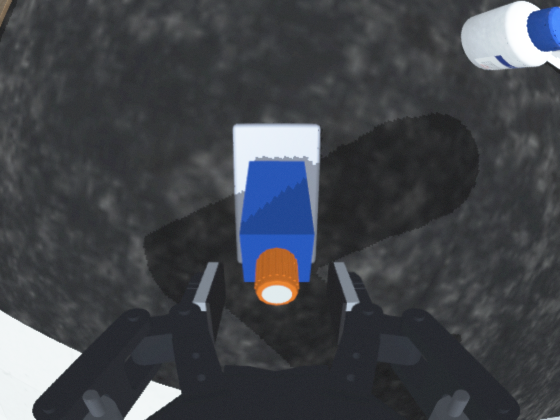

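The cap at (277,292) is centred between the pads at columns 210 and 345, so I close.

jog_arm(
  increments=[
    [0,0,0,0],
    [0,0,0,0],
    [0,0,0,0],
    [0,0,0,0],
    [0,0,0,0],
    [0,0,0,0],
  ],
  hand=-1,
)

```text
clock: 2.88
position: [465.4, 216.9, 103.1]
ee_rot: [0.986, 0.164, 0.001, -0.0]
contact_force: [-2.2, -0.2, 4.6]
gripper_width: 17.1
```

```bash
python3 - <<'E'
from h import *
st=read_state();im=get_image("wrist");cv2.imwrite("pics/w3.png",im[150:400,150:420,::-1].repeat(2,0).repeat(2,1))
print(st["clock"],st["position"],st["contact_force"].round(2),st["gripper_width"])
E
```

```text
2.875 [465.42968318 216.94278113 103.08691156] [-2.24 -0.16  4.64] 17.139796874115994
```

View pics/w3.png

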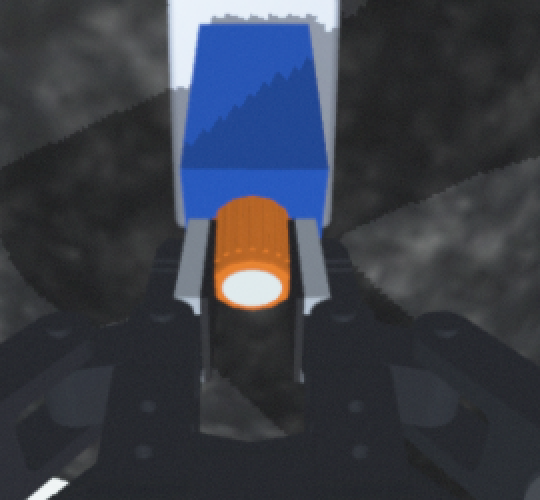

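jog_arm(
  increments=[
    [0,0,-0.001,0],
    [0,0,-0.001,0],
    [0,0,-0.001,0],
  ],
)

```text
clock: 3.3
position: [465.3, 216.8, 103.8]
ee_rot: [0.986, 0.164, 0.001, -0.0]
contact_force: [-0.6, 0.4, -0.0]
gripper_width: 16.9
```

```bash
python3 - <<'E'
from h import *
st=read_state()
print(st["clock"],st["position"],st["contact_force"].round(2),st["gripper_width"],st["wrist_torque"])
Rt=R.from_quat(st["ee_rot"])
for p in [(11,10,17),(-11,10,17),(11,-10,17),(11,10,-2),(11,-10,-2),(0,0,17),(-11,10,-2)]:
    u=proj("wrist",Rt.apply(p)+st["position"],st); print(p,[round(2*(u[0]-150)),round(2*(u[1]-150))])
c=np.array([462,215,98.7]);u=np.array([-.3239,-.11,.9397])
for k in (0,22): print(k,totool(st,c-k*u)*1000,[2*(x-150) for x in proj("wrist",c-k*u,st)])
E
```

```text
3.3 [465.29530872 216.76546801 103.83509471] [-0.62  0.41 -0.05] 16.881205485171083 [-0.02493598 -0.00981305 -0.00915694]
(11, 10, 17) [292, 211]
(-11, 10, 17) [290, 286]
(11, -10, 17) [211, 211]
(11, 10, -2) [297, 249]
(11, -10, -2) [206, 249]
(0, 0, 17) [251, 250]
(-11, 10, -2) [294, 329]
0 [-3.70166632  0.60091799  5.12656791] [np.float64(253.67432494977277), np.float64(287.3445571016682)]
22 [ 3.77531789  0.61626445 25.8175651 ] [np.float64(253.64202820143646), np.float64(220.41050779761179)]
```

The contact force is back near zero, so the tips were only grazing the socket. I pull along the axis.

jog_arm(
  increments=[
    [-0.001,0,-0.003,0],
    [-0.002,0,-0.006,0],
    [-0.0034,0,-0.0094,0],
    [-0.0051,0,-0.0141,0],
    [-0.0068,0,-0.0188,0],
    [-0.0086,0,-0.0235,0],
    [-0.0103,0,-0.0282,0],
  ],
)

```text
clock: 4.18
position: [455.4, 213.4, 132.4]
ee_rot: [0.986, 0.164, 0.001, -0.0]
contact_force: [0.3, 0.6, -0.7]
gripper_width: 17.3
```

```bash
python3 - <<'E'
from h import *
st=read_state();im=get_image("wrist");cv2.imwrite("pics/w4.png",im[150:400,150:420,::-1].repeat(2,0).repeat(2,1))
print(st["clock"],st["position"],st["contact_force"].round(2),st["gripper_width"])
E
```

```text
4.175 [455.37408122 213.39696437 132.40903779] [ 0.28  0.6  -0.66] 17.337076155694273
```

View pics/w4.png

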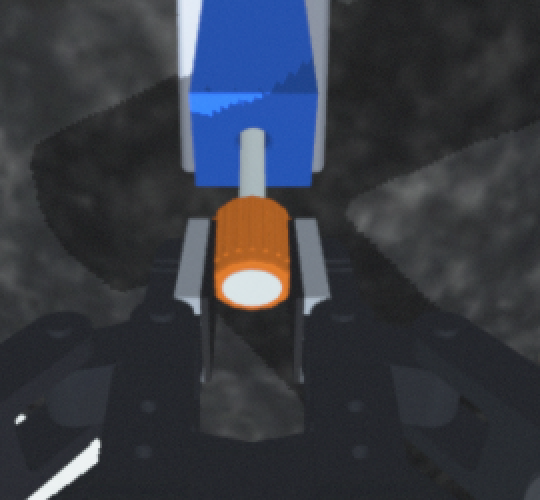

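The cap stays in place between the pads and the stick is coming out cleanly (white at (252,165)). I pull the rest out and lift.

jog_arm(
  increments=[
    [-0.0026,0,-0.007,0],
    [-0.0051,0,-0.0141,0],
    [-0.0077,0,-0.0211,0],
    [-0.0103,0,-0.0282,0],
    [-0.0128,0,-0.0352,0],
    [-0.0154,0,-0.0423,0],
    [-0.017,0,-0.047,0],
    [-0.019,0,-0.08,0],
    [-0.019,0,-0.1,0],
    [-0.019,0,-0.1,0],
  ],
)

```text
clock: 5.48
position: [437.8, 207.8, 234.4]
ee_rot: [0.986, 0.164, 0.003, -0.001]
contact_force: [0.5, 0.4, -1.5]
gripper_width: 17.0
```

```bash
python3 - <<'E'
from h import *
st=read_state();im=get_image("wrist");cv2.imwrite("pics/w5.png",im[100:400,100:460,::-1].repeat(2,0).repeat(2,1))
print(st["clock"],st["position"],st["contact_force"].round(2),st["gripper_width"])
E
```

```text
5.475 [437.79893313 207.80296009 234.38395038] [ 0.46  0.4  -1.52] 16.993151334097178
```

View pics/w5.png

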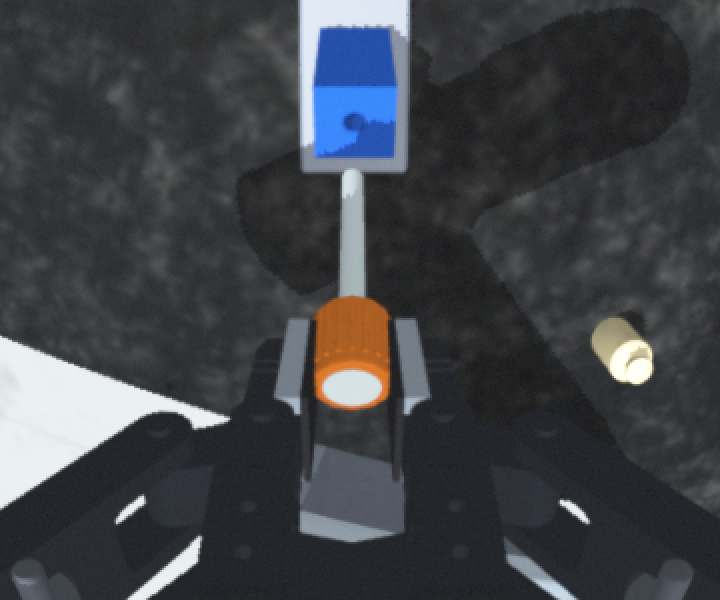

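The rod is out, with the stick from (351,180) to (351,295) in the crop and the rest empty. I carry it to the robot-facing side of the block, where a flat wall can upright the stick in the grip.

jog_arm(
  increments=[
    [-0.007,0.023,0,3],
    [-0.02,0.07,0.005,7],
    [-0.034,0.115,0.01,11],
    [-0.048,0.16,0.014,15],
    [-0.062,0.21,0.018,19],
    [-0.077,0.26,0.022,23],
    [-0.092,0.31,0.026,27],
    [-0.107,0.36,0.03,30],
    [-0.12,0.404,0.034,32.4],
    [-0.12,0.404,0.034,32.4],
  ],
)

```text
clock: 6.78
position: [453.3, -215.9, 195.8]
ee_rot: [0.993, -0.12, -0.001, -0.001]
contact_force: [-0.0, 0.3, -0.9]
gripper_width: 17.3
```

```bash
python3 - <<'E'
from h import *
st=read_state();im=get_image("wrist");cv2.imwrite("pics/w6.png",im[:,:,::-1]);cv2.imwrite("pics/t6.png",get_image("top")[150:300,330:480,::-1].repeat(4,0).repeat(4,1))
print(st["clock"],st["position"],st["contact_force"].round(2),st["gripper_width"],R.from_quat(st["ee_rot"]).as_matrix().round(4)[:,0])
E
```

```text
6.775 [ 453.34443288 -215.93646075  195.83848111] [-0.02  0.32 -0.9 ] 17.268705823775292 [ 0.9712 -0.2383 -0.0013]
```

View pics/w6.png

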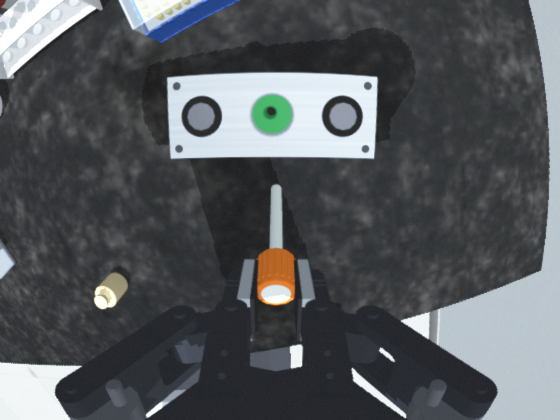

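The wrist view shows the block's top at about (168–377, 75–158), the grey caps at (202,116) and (343,115), the bore at about (271,112), and the rod tip at (276,186). I'll compute world positions from these.

```bash
python3 - <<'E'
from h import *
im=cv2.imread("pics/w6.png")[:,:,::-1].copy()
import numpy as np
st={"position":np.array([453.344,-215.936,195.838])}
s2=read_state(); st["ee_rot"]=s2["ee_rot"]
g=cv2.cvtColor(im,cv2.COLOR_RGB2GRAY);hsv=cv2.cvtColor(im,cv2.COLOR_RGB2HSV)
gm=cv2.inRange(hsv,(50,100,30),(85,255,255))
n,l,s,c=cv2.connectedComponentsWithStats(gm);print(s[1:],c[1:])
sub=gm[90:140,245:300];
roi=g[95:125,258:288]; dm=(roi<60).astype(np.uint8); M=cv2.moments(dm,True); hb=(258+M["m10"]/M["m00"],95+M["m01"]/M["m00"]);print("bore px",hb,M["m00"])
print("bore",onz("wrist",*hb,72,st))
for x0 in (178,318):
    r=g[90:142,x0:x0+50]
    d=(r<70).astype(np.uint8); k=cv2.findContours(d,cv2.RETR_EXTERNAL,cv2.CHAIN_APPROX_NONE)[0]; k=max(k,key=cv2.contourArea)
    e=cv2.minEnclosingCircle(k); p=(e[0][0]+x0,e[0][1]+90); print(p,e[1],onz("wrist",*p,91,st))
for u in [(200,158),(240,158),(320,158),(360,158),(200,74),(350,74),(167,115),(378,115)]: pass
col={}
for x in (190,215,240,330,350): 
    a=g[:,x].astype(int); dd=np.diff(a); t=60+np.argmax(dd[60:90]); b=145+np.argmin(dd[145:170]); print(x,t+.5,b+.5,onz("wrist",x,t+1,91,st)[:2],onz("wrist",x,b+1,91,st)[:2])
for k,nm in((0,"captop"),):
    w=cv2.inRange(hsv[280:305,255:298],(0,0,200),(179,60,255)); M=cv2.moments(w,True); print("cap",255+M["m10"]/M["m00"],280+M["m01"]/M["m00"])
Z=np.array(st["position"])
Rt=R.from_quat(st["ee_rot"])
print("pred captop",proj("wrist",Rt.apply([-3.7,.6,5.1])+Z,st),"tip",proj("wrist",Rt.apply([26,.6,86.9])+Z,st))
cv2.imwrite("pics/w6b.png",im[60:200,150:390,::-1].repeat(3,0).repeat(3,1))
E
```

```text
[[ 253   95   39   38 1131]] [[271.84526967 113.71794872]]
bore px (270.7173913043478, 110.95652173913044) 46.0
bore [ 529.85313987 -229.90831011   72.        ]
(201.5, 116.0) 19.780139923095703 [ 539.37237786 -181.67462747   91.        ]
(342.02280044555664, 115.78990173339844) 19.893112182617188 [ 515.88756889 -278.95505449   91.        ]
190 74.5 157.5 [ 570.66932961 -181.13186737] [ 512.05116277 -164.80253692]
215 73.5 157.5 [ 566.00391006 -198.7692393 ] [ 507.19643268 -183.06244769]
240 72.5 156.5 [ 561.83890276 -216.00200849] [ 503.33436999 -201.03311879]
330 73.5 156.5 [ 546.9161119  -277.01066398] [ 488.37306187 -264.27959939]
350 74.5 157.5 [ 543.60622451 -291.0074025 ] [ 484.48767762 -278.68723101]
cap 275.5 293.6046511627907
pred captop (np.float64(277.1016450436846), np.float64(293.53792796156364)) tip (np.float64(276.8090267153086), np.float64(188.92221557946655))
```

View pics/w6b.png

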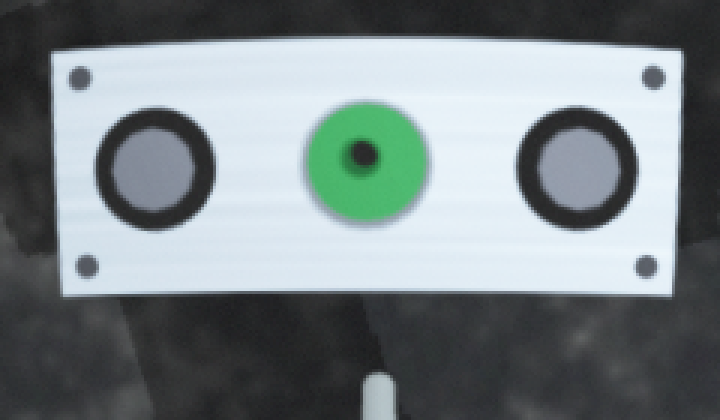

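```bash
python3 - <<'E'
from h import *
im=cv2.imread("pics/w6.png")[:,:,::-1].copy()
st={"position":np.array([453.344,-215.936,195.838]),"ee_rot":read_state()["ee_rot"]}
print(im[100:126:1,262:282,1])
for thr in (110,140,165):
    d=(im[100:126,258:286,1]<thr).astype(np.uint8)
    n,l,s,c=cv2.connectedComponentsWithStats(d)
    i=1+np.argmax(s[1:,4]); p=(c[i][0]+258,c[i][1]+100); x,y,w,h,_=s[i]
    q=(258+x+(w-1)/2,100+y+(h-1)/2);print(thr,s[i],p,q,onz("wrist",*p,72,st),onz("wrist",*q,72,st))
E
```

```text
[[183 182 182 183 183 185 185 184 185 185 184 185 184 185 186 185 188 186
  187 186]
 [183 183 184 183 184 184 183 185 184 183 185 185 185 185 184 185 187 188
  187 186]
 [183 184 183 183 184 184 184 184 185 185 185 184 184 183 186 184 186 187
  186 186]
 [183 184 182 182 184 184 183 185 184 184 185 186 184 185 183 185 185 185
  188 186]
 [182 182 183 183 183 185 184 182 182 184 184 184 184 185 184 184 185 187
  187 187]
 [182 182 183 182 181 181 175 168 168 173 177 180 184 183 185 184 184 187
  184 186]
 [179 183 183 176 166 158 146 140 138 140 147 158 175 182 184 187 186 186
  186 185]
 [183 181 172 159 149 132 105  75  65  74  97 126 151 172 182 184 185 186
  186 187]
 [183 178 164 145 127  97  63  47  44  47  51  73 116 150 173 184 185 185
  186 185]
 [181 171 151 134 110  77  50  45  41  41  45  49  76 123 158 181 186 187
  187 187]
 [178 164 145 125 103  70  45  43  44  44  43  41  53  97 145 177 183 186
  187 186]
 [175 162 138 120 102  68  45  46  43  43  42  44  46  79 137 172 183 186
  187 187]
 [175 157 137 121 108  79  48  47  43  42  44  42  47  76 135 169 182 187
  186 
[... 1044 characters left out ...]
81 183 183 183 182 183 184 183 185 184 185 185 187 184
  184 185]]
110 [ 8  7 10  9 71] (np.float64(270.5633802816901), np.float64(111.02816901408451)) (np.float64(270.5), np.float64(111.0)) [ 529.82719003 -229.78189837   72.        ] [ 529.85965129 -229.74034358   72.        ]
140 [  6   6  13  13 119] (np.float64(270.0), np.float64(112.10084033613445)) (np.float64(270.0), np.float64(112.0)) [ 529.12584562 -229.17208974   72.        ] [ 529.20130316 -229.19042101   72.        ]
165 [  5   6  14  14 157] (np.float64(269.6369426751592), np.float64(112.13375796178345)) (np.float64(269.5), np.float64(112.5)) [ 529.16656893 -228.89865765   72.        ] [ 528.91717842 -228.73114187   72.        ]
```

jog_arm(
  increments=[
    [0,0,0.025,0],
    [0,0,0.05,0],
    [0,0,0.067,0],
    [0.003,0,0.071,0],
    [0.006,0,0.071,0],
    [0.008,0,0.071,0],
  ],
)

```text
clock: 7.62
position: [462.4, -215.3, 126.5]
ee_rot: [0.993, -0.118, 0.001, -0.001]
contact_force: [-0.2, 0.0, 0.6]
gripper_width: 17.0
```

jog_arm(
  increments=[
    [0.002,0,0,0],
    [0.004,0,0,0],
    [0.006,0,0,0],
    [0.008,0,0,0],
  ],
)

```text
clock: 8.12
position: [470.1, -217.3, 126.5]
ee_rot: [0.993, -0.118, 0.001, -0.001]
contact_force: [-1.8, 0.6, 0.2]
gripper_width: 17.2
```

```bash
python3 - <<'E'
from h import *
st=read_state();im=get_image("wrist");cv2.imwrite("pics/w7.png",im[100:350,150:420,::-1].repeat(2,0).repeat(2,1))
p=st["position"];print(st["clock"],p,p[0]*.972-p[1]*.2346,st["contact_force"].round(2),st["wrist_torque"].round(3),st["gripper_width"])
E
```

```text
8.125 [ 470.06027301 -217.26886577  126.50732512] 507.86986127168797 [-1.8   0.57  0.22] [ 0.089  0.262 -0.048] 17.158871068800043
```

View pics/w7.png

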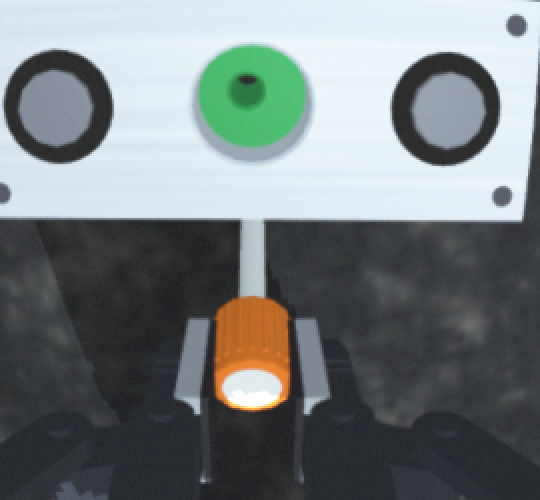

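jog_arm(
  increments=[
    [0.002,0,0,0],
    [0.005,0,0,0],
    [0.008,0,0,0],
    [0.011,0,0,0],
    [0.014,0,0,0],
  ],
)

```text
clock: 8.8
position: [482.7, -220.5, 126.1]
ee_rot: [0.993, -0.118, -0.001, -0.002]
contact_force: [-4.7, 1.6, 1.8]
gripper_width: 17.5
```

jog_arm(
  increments=[
    [0.002,0,0,0],
    [0.004,0,0,0],
    [0.006,0,0,0],
    [0.008,0,0,0],
  ],
)

```text
clock: 9.3
position: [490.4, -222.5, 126.1]
ee_rot: [0.993, -0.118, -0.001, -0.001]
contact_force: [-5.0, -0.2, 3.4]
gripper_width: 17.6
```

```bash
python3 - <<'E'
from h import *
st=read_state();im=get_image("wrist");cv2.imwrite("pics/w8.png",im[100:350,150:420,::-1].repeat(2,0).repeat(2,1))
p=st["position"];print(st["clock"],p,p[0]*.972-p[1]*.2346,st["contact_force"].round(2),st["wrist_torque"].round(3),st["gripper_width"])
E
```

```text
9.3 [ 490.36746163 -222.46054836  126.08309691] 528.8264173518394 [-4.99 -0.19  3.42] [0.269 1.924 0.034] 17.56845142866569
```

View pics/w8.png

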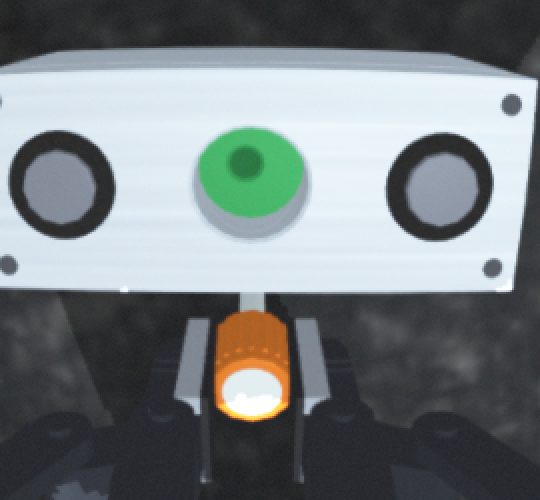

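jog_arm(
  increments=[
    [0.001,0,0,0],
    [0.002,0,0,0],
    [0.003,0,0,0],
    [0.004,0,0,0],
  ],
)

```text
clock: 9.85
position: [494.2, -223.4, 126.1]
ee_rot: [0.993, -0.118, -0.002, -0.001]
contact_force: [-5.2, 0.6, 3.4]
gripper_width: 17.1
```

jog_arm(
  increments=[
    [0.001,0,0,0],
    [0.002,0,0,0],
  ],
)

```text
clock: 10.1
position: [496.2, -223.9, 126.1]
ee_rot: [0.993, -0.118, -0.002, -0.001]
contact_force: [-4.2, 0.8, 1.8]
gripper_width: 17.1
```

```bash
python3 - <<'E'
from h import *
st=read_state();im=get_image("wrist");cv2.imwrite("pics/w9.png",im[100:350,150:420,::-1].repeat(2,0).repeat(2,1))
p=st["position"];print(st["clock"],p,p[0]*.972-p[1]*.2346,st["contact_force"].round(2),st["wrist_torque"].round(3),st["gripper_width"])
E
```

```text
10.1 [ 496.23424636 -223.85860776  126.06750465] 534.8569168433673 [-4.2   0.79  1.82] [ 0.314  1.65  -0.009] 17.05830315125224
```

View pics/w9.png

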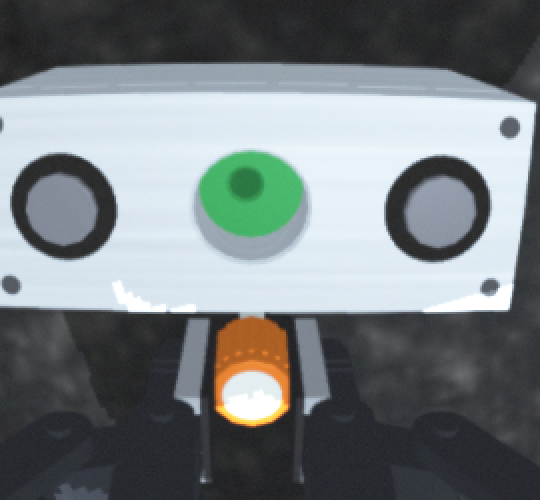

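```bash
python3 - <<'E'
from h import *
im=get_image("scene");cv2.imwrite("pics/s9.png",cv2.resize(im[150:310,320:480,::-1],None,fx=4,fy=4,interpolation=cv2.INTER_CUBIC)[:600])
st=read_state();im=cv2.imread("pics/w9.png")
for a in (0,3,6):  # predicted cap top for tilt, pivot at tool (-1.5,.6,11)
    t=np.radians(a); d=np.array([np.sin(t),0,np.cos(t)]); top=np.array([-1.5,.6,11])-6.3*d
    print(a,[2*(x-y) for x,y in zip(proj("wrist",R.from_quat(st["ee_rot"]).apply(top)+st["position"],st),(150,100))])
E
```

```text
0 [np.float64(254.22903819901933), np.float64(380.3175372943019)]
3 [np.float64(254.22513796734097), np.float64(381.4531113282958)]
6 [np.float64(254.2210299300566), np.float64(382.5437694978066)]
```

View pics/s9.png

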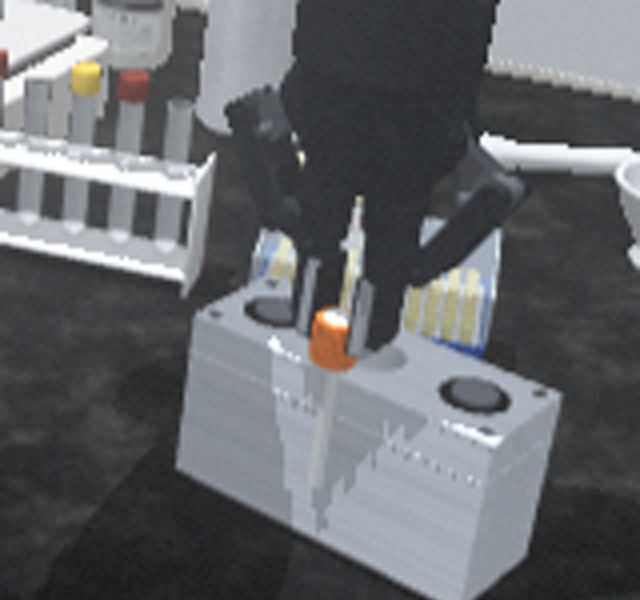

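The scene crop shows the stick at (332,370)–(318,485), nearly parallel to the block's vertical edges. I push on in small steps until the force rises, which means the stick is flush with the wall.

jog_arm(
  increments=[
    [0.001,0,0,0],
    [0.001,0,0,0],
  ],
)

```text
clock: 10.45
position: [497.1, -224.1, 126.1]
ee_rot: [0.993, -0.118, -0.002, -0.001]
contact_force: [-4.6, 0.4, 2.8]
gripper_width: 17.4
```

jog_arm(
  increments=[
    [0.001,0,0,0],
    [0.001,0,0,0],
  ],
)

```text
clock: 10.7
position: [498.1, -224.2, 126.1]
ee_rot: [0.993, -0.118, -0.002, -0.002]
contact_force: [-4.1, 0.6, 2.1]
gripper_width: 17.2
```

jog_arm(
  increments=[
    [0.001,0,0,0],
    [0.001,0,0,0],
  ],
)

```text
clock: 10.95
position: [498.9, -224.4, 126.0]
ee_rot: [0.993, -0.118, -0.002, -0.002]
contact_force: [-4.9, 0.8, 1.9]
gripper_width: 16.8
```

```bash
python3 - <<'E'
from h import *
st=read_state();im=get_image("wrist");cv2.imwrite("pics/w10.png",im[100:350,150:420,::-1].repeat(2,0).repeat(2,1))
p=st["position"];print(st["clock"],p,p[0]*.972-p[1]*.2346,st["contact_force"].round(2),st["wrist_torque"].round(3),st["gripper_width"])
E
```

```text
10.95 [ 498.89160217 -224.44596452  126.00306738] 537.5776605891049 [-4.94  0.81  1.85] [0.2   1.721 0.039] 16.79973425127956
```

View pics/w10.png

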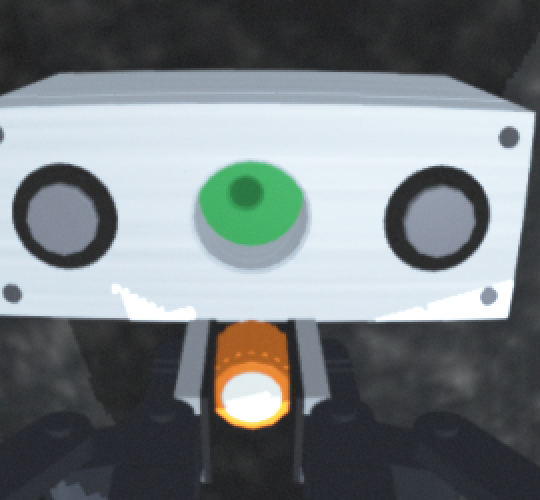

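jog_arm(
  increments=[
    [-0.012,0,0,0],
    [-0.03,0,0,0],
    [-0.045,0,0,0],
    [-0.05,0,0,0],
  ],
)

```text
clock: 11.5
position: [450.4, -212.6, 126.8]
ee_rot: [0.993, -0.118, -0.001, -0.002]
contact_force: [0.1, 0.6, 0.3]
gripper_width: 17.2
```

```bash
python3 - <<'E'
from h import *
st=read_state();im=get_image("wrist");cv2.imwrite("pics/w11.png",im[100:350,150:420,::-1].repeat(2,0).repeat(2,1))
im=get_image("scene");cv2.imwrite("pics/s11.png",cv2.resize(im[150:300,300:480,::-1],None,fx=4,fy=4,interpolation=cv2.INTER_CUBIC)[:600])
p=st["position"];print(st["clock"],p,p[0]*.972-p[1]*.2346,st["contact_force"].round(2),st["wrist_torque"].round(3),st["gripper_width"])
E
```

```text
11.5 [ 450.38941844 -212.63785109  126.78419939] 487.6633545854954 [0.09 0.59 0.25] [-0.043 -0.067 -0.002] 17.208701995996837
```

View pics/w11.png

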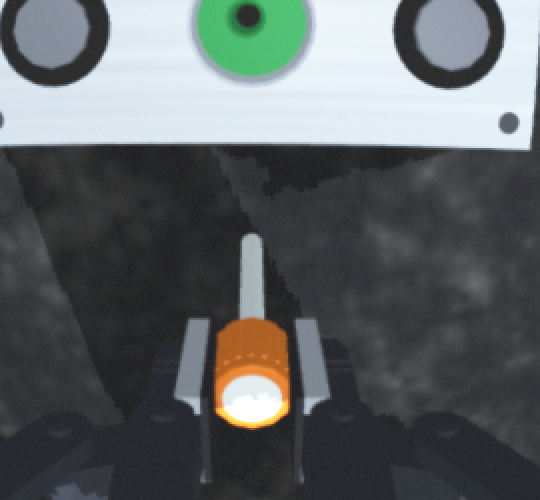

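View pics/s11.png

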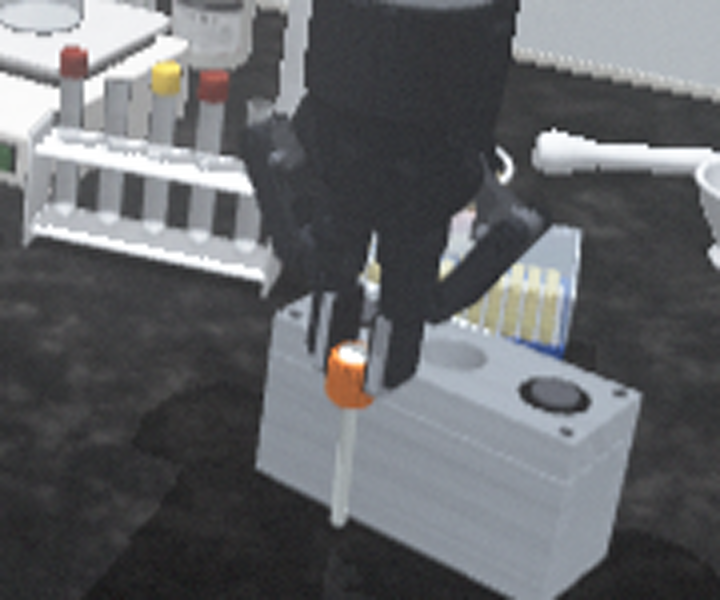

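The wrist crop shows the tip at (252,236) and the cap top at (252,397). In the scene crop they are at (338,524) and (352,353). I'll triangulate both points.

```bash
python3 - <<'E'
from h import *
from scipy.optimize import least_squares
st=read_state()
W=lambda x,y:(150+x/2,100+y/2); S=lambda x,y:(300+x/4,150+y/4)
a,ea=tri([ray("wrist",*W(252,236),st),ray("scene",*S(338,524))])
b,eb=tri([ray("wrist",*W(252,397),st),ray("scene",*S(352,353))])
print(a,ea,b,eb,np.linalg.norm(a-b))
ta,tb=totool(st,a)*1000,totool(st,b)*1000;print(ta,tb)
# solve wrist-only: top(x,y,z), tilt ; use v_top,v_tip,cap width, and scene diff vector
def pts(q):
    top=np.array(q[:3]);d=np.array([np.sin(q[3]),0,np.cos(q[3])]);return top,top+87*d
Rt=R.from_quat(st["ee_rot"]);P=st["position"]
def res(q):
    t,e=pts(q); t=Rt.apply(t)+P; e=Rt.apply(e)+P
    pt=np.array(proj("wrist",t,st))-W(252,397); pe=np.array(proj("wrist",e,st))-W(252,238)
    s=np.array(proj("scene",e))-proj("scene",t)-np.array([-14,169])/4
    return np.r_[pt,pe,s]
r=least_squares(res,[-3,0.5,5,0.05]);print(r.x[:3],np.degrees(r.x[3]),r.fun.round(2))
for q in ([-1.5,.6,4.7,0],[-1.5,.6,4.7,.1],[-4,.6,3,0.1]):
    t,e=pts(q); print(q,[np.round(2*(np.array(proj("wrist",Rt.apply(z)+P,st))-(150,100))) for z in (t,e)])
E
```

```text
[ 453.5229491  -213.49819681   34.4954318 ] [np.float64(0.28100834745331005), np.float64(0.28100834745336006)] [ 445.44062417 -211.51498742  123.53341418] [np.float64(0.028253091483714233), np.float64(0.028253091483639553)] 89.42605549524389
[ 3.1949816   0.32919122 92.21893307] [-5.33040613  0.0493798   3.20062668]
[-3.51019384  0.07200399  0.5260566 ] 5.070296875229613 [-0.    0.03 -0.   -0.02 -0.46 -0.47]
[-1.5, 0.6, 4.7, 0] [array([254., 380.]), array([253., 248.])]
[-1.5, 0.6, 4.7, 0.1] [array([254., 380.]), array([253., 226.])]
[-4, 0.6, 3, 0.1] [array([254., 393.]), array([253., 234.])]
```

Triangulation puts the rod still about 5° off vertical, because the grip sprang back after release. I raise it so that only the tip end meets the block's top edge, then push past vertical by about the spring-back.

jog_arm(
  increments=[
    [0,0,-0.022,0],
    [0.005,0,-0.042,0],
    [0.02,0,-0.042,0],
    [0.035,0,-0.042,0],
    [0.041,0,-0.042,0],
    [0.044,0,-0.042,0],
    [0.047,0,-0.042,0],
    [0.05,0,-0.042,0],
    [0.053,0,-0.042,0],
    [0.056,0,-0.042,0],
  ],
)

```text
clock: 12.85
position: [503.3, -225.7, 167.8]
ee_rot: [0.993, -0.118, -0.003, -0.002]
contact_force: [-5.8, 0.9, -0.6]
gripper_width: 17.4
```

jog_arm(
  increments=[
    [-0.005,0,0,0],
    [-0.015,0,0,0],
    [-0.03,0,0,0],
    [-0.03,0,0,0],
  ],
)

```text
clock: 13.35
position: [473.5, -218.5, 168.8]
ee_rot: [0.993, -0.118, -0.002, -0.002]
contact_force: [-0.5, -0.9, -0.9]
gripper_width: 17.7
```

```bash
python3 - <<'E'
from h import *
st=read_state();im=get_image("wrist");cv2.imwrite("pics/w12.png",im[100:350,150:420,::-1].repeat(2,0).repeat(2,1))
im=get_image("scene");cv2.imwrite("pics/s12.png",cv2.resize(im[130:280,300:480,::-1],None,fx=4,fy=4,interpolation=cv2.INTER_CUBIC)[:600])
p=st["position"];print(st["clock"],p,p[0]*.972-p[1]*.2346,st["contact_force"].round(2),st["wrist_torque"].round(3),st["gripper_width"])
E
```

```text
13.35 [ 473.52513981 -218.49346347  168.77910817] 511.52500242373867 [-0.47 -0.92 -0.93] [-0.046 -0.035 -0.003] 17.7084217325998
```

View pics/w12.png

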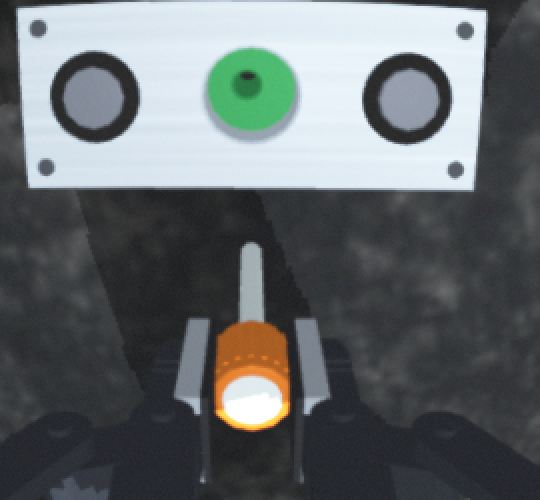

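View pics/s12.png

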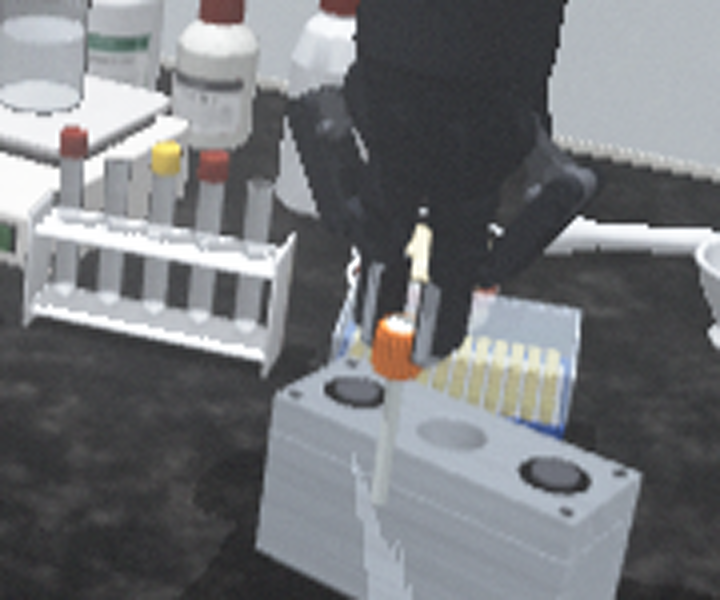

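The tip has moved to (251,244) in the wrist crop, with the cap top at about 400. I estimate about 3° left, so I push 5 mm further.

jog_arm(
  increments=[
    [0.012,0,0,0],
    [0.02,0,0,0],
    [0.024,0,0,0],
    [0.028,0,0,0],
    [0.031,0,0,0],
    [0.034,0,0,0],
    [0.036,0,0,0],
  ],
)

```text
clock: 14.32
position: [507.9, -226.8, 167.7]
ee_rot: [0.993, -0.118, -0.005, -0.002]
contact_force: [-5.0, 2.1, 0.0]
gripper_width: 17.0
```

jog_arm(
  increments=[
    [-0.005,0,0,0],
    [-0.015,0,0,0],
    [-0.03,0,0,0],
    [-0.03,0,0,0],
  ],
)

```text
clock: 14.82
position: [477.8, -219.5, 168.5]
ee_rot: [0.993, -0.118, -0.004, -0.002]
contact_force: [0.7, -0.4, 0.5]
gripper_width: 17.5
```

```bash
cat > look.py <<'E'
import sys
from h import *
n=sys.argv[1]
st=read_state();im=get_image("wrist");cv2.imwrite(f"pics/w{n}.png",im[100:350,150:420,::-1].repeat(2,0).repeat(2,1))
im2=get_image("scene");cv2.imwrite(f"pics/s{n}.png",cv2.resize(im2[130:280,300:480,::-1],None,fx=4,fy=4,interpolation=cv2.INTER_CUBIC)[:600])
p=st["position"];print(st["clock"],p,p[0]*.972-p[1]*.2346,st["contact_force"].round(2),st["gripper_width"])
E
cat > tilt.py <<'E'
import sys
from h import *
from scipy.optimize import least_squares
# args: wrist crop tip x y, top x y ; scene crop tip x y, top x y (S offset 300,130)
v=list(map(float,sys.argv[1:9]));st=read_state()
W=lambda x,y:np.array((150+x/2,100+y/2)); S=lambda x,y:np.array((300+x/4,130+y/4))
a,ea=tri([ray("wrist",*W(*v[:2]),st),ray("scene",*S(*v[4:6]))]);b,eb=tri([ray("wrist",*W(*v[2:4]),st),ray("scene",*S(*v[6:8]))])
print("tip",a.round(1),"top",b.round(1),np.linalg.norm(a-b)); print("tool",(totool(st,a)*1000).round(1),(totool(st,b)*1000).round(1))
Rt=R.from_quat(st["ee_rot"]);P=st["position"]
def pts(q):
    top=np.array(q[:3]);d=np.array([np.sin(q[3])*np.cos(q[4]),np.sin(q[4]),np.cos(q[3])*np.cos(q[4])]);return Rt.apply(top)+P,Rt.apply(top+87*d)+P
def res(q):
    t,e=pts(q);return np.r_[proj("wrist",t,st)-W(*v[2:4]),proj("wrist",e,st)-W(*v[:2]),np.array(proj("scene",e))-proj("scene",t)-(S(*v[4:6])-S(*v[6:8]))]
r=least_squares(res,[-3,.5,5,.05,0]);print(r.x[:3].round(2),np.degrees(r.x[3:]).round(2),r.fun.round(2),"tip tool",(r.x[:3]+87*np.array([np.sin(r.x[3]),np.sin(r.x[4]),np.cos(r.x[3])])).round(1))
E
python3 look.py 13
```

```text
14.825 [ 477.80620164 -219.5365474   168.45897174] 515.9309020133147 [ 0.65 -0.38  0.54] 17.473797080390757
```

View pics/w13.png

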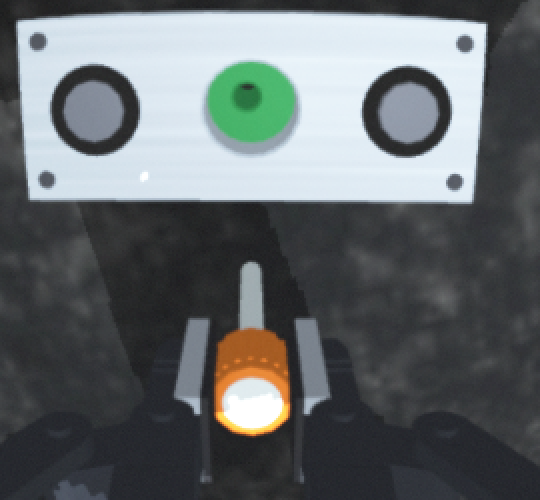

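View pics/s13.png

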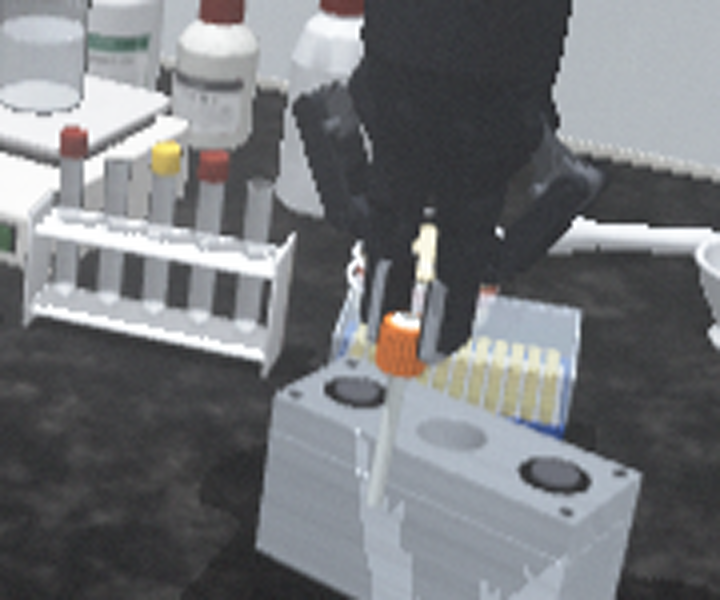

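Now the tip is at (251,265) and the cap top at (252,403) in the wrist crop. In the scene crop the tip is at (374,501) and the top at (405,321).

```bash
python3 tilt.py 251 265 252 403 374 501 405 321
```

```text
tip [ 471.6 -217.6   79.1] top [ 472.6 -218.5  166. ] 86.87307469208524
tool [-7.  -0.2 89.4] [-6.5  0.3  2.6]
[-6.52  0.1   2.39] [-0.32 -0.27] [ 0.04 -0.01 -0.06  0.01  0.11  0.13] tip tool [-7.  -0.3 89.4]
```

The rod is now vertical to within 0.3°, and its length checks at 86.9 mm. Next I work out the shift from tip to bore.

```bash
python3 - <<'E'
from h import *
st=read_state()
im=cv2.imread("pics/w13.png")[::2,::2][:,:,::-1]
g=im[:,:,1].astype(int); hsv=cv2.cvtColor(im.copy(),cv2.COLOR_RGB2HSV)
gm=cv2.inRange(hsv,(50,90,20),(85,255,255)); n,l,s,c=cv2.connectedComponentsWithStats(gm); i=1+np.argmax(s[1:,4]);print(s[i],c[i])
sub=(g[35:62,112:136]<150).astype(np.uint8); n,l,s,c=cv2.connectedComponentsWithStats(sub);i=1+np.argmax(s[1:,4]);x,y,w,h,a=s[i]
print(s[i],c[i]); q=(150+112+x+(w-1)/2,100+35+y+(h-1)/2)
B=onz("wrist",*q,72,st);print(q,B,totool(st,B)*1000)
# caps
for x0 in (20,175):
    r=(im[25:85,x0:x0+55].max(2)<70).astype(np.uint8);k=max(cv2.findContours(r,cv2.RETR_EXTERNAL,cv2.CHAIN_APPROX_NONE)[0],key=cv2.contourArea);e=cv2.minEnclosingCircle(k);print(e,onz("wrist",150+x0+e[0][0],125+e[0][1],91,st))
E
```

```text
[ 104   31   44   40 1360] [125.12794118  50.52205882]
[  4   6  15  14 161] [11.17391304 12.65838509]
(np.float64(273.0), np.float64(147.5)) [ 530.38007425 -229.86380662   72.        ] [53.05391856 -2.02706849 96.08871521]
((27.224489212036133, 29.4489803314209), 21.972877502441406) [ 540.68647548 -182.4417232    91.        ]
((27.875, 30.3125), 21.877330780029297) [ 516.81073051 -279.49920936   91.        ]
```

jog_arm(
  increments=[
    [0,0,-0.012,0],
    [0.005,0,-0.023,0],
    [0.025,-0.001,-0.024,0],
    [0.045,-0.002,-0.024,0],
    [0.057,-0.002,-0.024,0],
    [0.06,-0.002,-0.024,0],
    [0.06,-0.002,-0.024,0],
  ],
)

```text
clock: 15.8
position: [537.7, -232.0, 191.9]
ee_rot: [0.993, -0.118, -0.004, -0.002]
contact_force: [-0.5, -0.9, -1.3]
gripper_width: 17.3
```

```bash
python3 look.py 14
```

```text
15.8 [ 537.69685316 -232.02871763  191.94083877] 577.0752784227077 [-0.52 -0.87 -1.31] 17.32136032455721
```

View pics/w14.png

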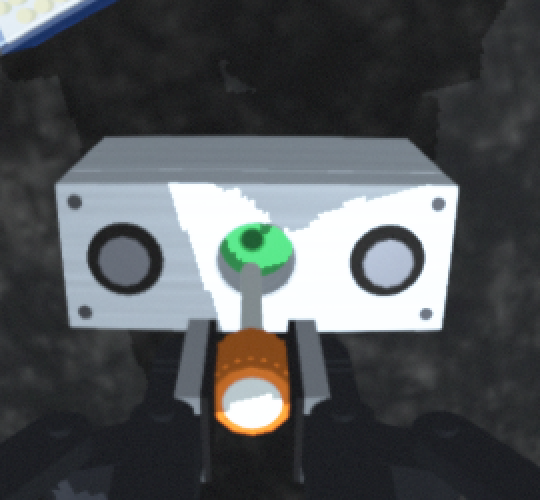

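View pics/s14.png

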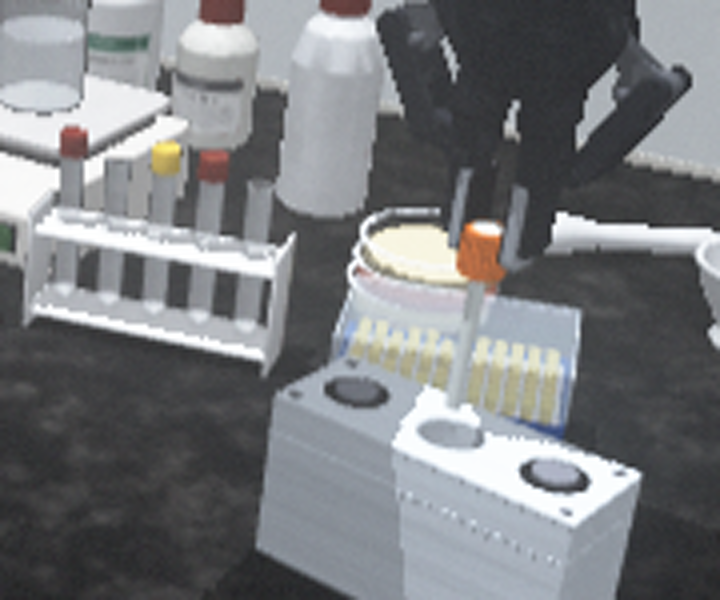

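The tip is at (250,267) in the wrist crop with the mouth just behind it at about (252,238). I'll check again where the tip stands relative to the mouth.

```bash
python3 - <<'E'
from h import *
st=read_state()
im=cv2.imread("pics/w14.png")[::2,::2][:,:,::-1]
print(im[106:136,114:140,1])
for q in [(252,238),(252,240)]:
    B=onz("wrist",150+q[0]/2,100+q[1]/2,72,st);print(B,totool(st,B)*1000)
# expected px of tip, and tip position if it stood at mouth height shift
Rt=R.from_quat(st["ee_rot"]);P=st["position"]
print([2*(x-y) for x,y in zip(proj("wrist",Rt.apply([-7,-.2,89.4])+P,st),(150,100))])
E
```

```text
[[254 254 254 255 254 255 255 255 255 255 255 255 255 255 254 254 254 235
  224 250 222 197 195 196 195 197]
 [255 255 255 255 255 255 255 255 255 255 255 255 255 255 255 255 254 254
  254 254 229 199 196 197 197 198]
 [255 255 255 255 255 255 255 255 255 255 255 255 255 255 255 255 255 255
  255 254 231 202 200 199 199 200]
 [255 255 255 255 255 255 255 255 255 255 255 255 255 255 255 255 255 255
  255 255 238 208 203 201 201 201]
 [255 255 255 255 255 255 255 255 255 254 254 254 254 253 253 253 254 254
  254 254 253 227 204 203 203 202]
 [255 255 255 255 255 255 254 254 252 249 247 247 246 243 241 225 220 231
  240 223 220 201 198 199 201 202]
 [255 255 255 254 254 252 248 245 241 238 237 237 237 235 235 227 175 165
  170 157 159 167 179 186 191 199]
 [255 255 254 250 247 241 238 237 235 233 227 223 224 227 232 228 169 144
  143 143 146 167 218 218 197 185]
 [255 254 248 241 238 236 235 232 221 204 175 163 157 165 186 204 160 143
  140 141 153 217 233 232 227 210]
 [251 246 239 236 235 235 232 213 171 134 113 108 107 109 123 151 136 137
  140 142 163 225 234 235 234 230]
 [241 237 
[... 1721 characters left out ...]
228 228 223]
 [136 137 138 137 139 137 138 139 142 139 140 140 144 149 167 211 230 233
  230 228 228 225 179 165 164 162]
 [134 136 137 140 138 138 139 139 138 138 138 139 138 140 143 175 223 226
  181 166 164 162 146 141 140 140]
 [131 133 135 138 138 137 142 139 138 137 138 138 136 139 138 145 161 163
  145 143 141 140 139 136 139 134]
 [134 133 132 133 135 137 146 140 138 139 137 138 137 139 138 139 142 141
  139 137 138 140 138 135 136 131]]
[ 528.74531189 -229.62076323   72.        ] [-7.99847352e+00  8.97488439e-02  1.20154444e+02]
[ 527.90437014 -229.41878653   72.        ] [-8.86330114e+00  9.05991245e-02  1.20161521e+02]
[np.float64(251.2065963982658), np.float64(264.9991202624362)]
```

jog_arm(
  increments=[
    [-0.001,0,0.008,0],
    [-0.001,0,0.016,0],
    [-0.001,0,0.023,0],
    [-0.001,0,0.026,0],
    [-0.001,0,0.026,0],
  ],
)

```text
clock: 16.52
position: [536.2, -231.6, 165.8]
ee_rot: [0.993, -0.118, -0.004, -0.002]
contact_force: [0.5, 0.6, -0.4]
gripper_width: 17.2
```

```bash
python3 look.py 15; python3 - <<'E'
import cv2
im=cv2.imread("pics/w15.png")[::2,::2][50:140,70:180]
cv2.imwrite("pics/w15b.png",cv2.resize(im,None,fx=6,fy=6,interpolation=cv2.INTER_CUBIC))
E
```

```text
16.525 [ 536.19587076 -231.62800362  165.76290614] 575.5223160240863 [ 0.48  0.61 -0.41] 17.15420338997991
```

View pics/w15b.png

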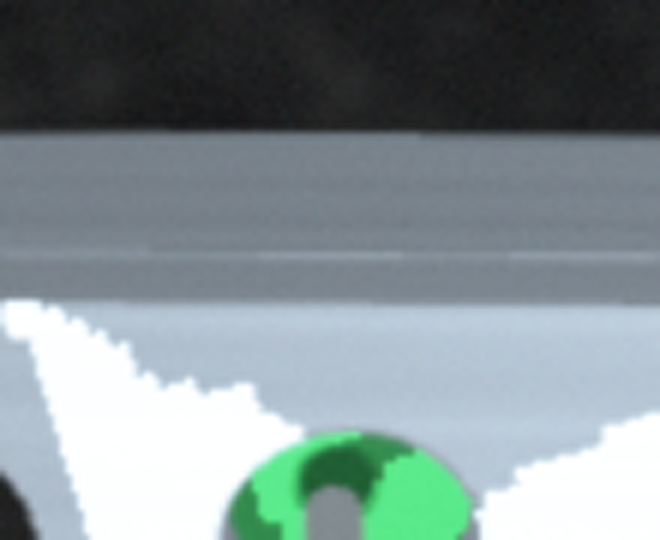

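View pics/s15.png

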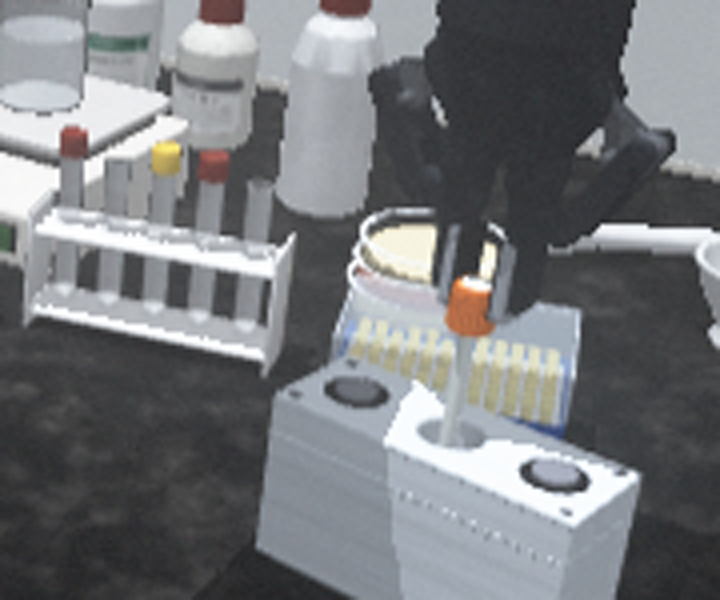

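```bash
python3 - <<'E'
from h import *
st=read_state()
for r in (440,447,455):
  B=onz("wrist",220+339/6,150+r/6,72,st);print("mouth far edge",r,(totool(st,B)*1000).round(2))
for z in (74,76,78):
  T=onz("wrist",220+332.5/6,150+487/6,z,st);print("tip far edge",z,(totool(st,T)*1000).round(2))
im=cv2.imread("pics/w15.png")[::2,::2]
print(im[118:140,118:136,1])
E
```

```text
mouth far edge 440 [-1.82  0.44 94.28]
mouth far edge 447 [-2.73  0.45 94.29]
mouth far edge 455 [-3.77  0.45 94.3 ]
tip far edge 74 [-7.17 -0.34 92.32]
tip far edge 76 [-6.34 -0.34 90.32]
tip far edge 78 [-5.52 -0.33 88.31]
[[197 196 197 198 195 197 198 196 198 197 198 197 197 198 198 198 200 197]
 [200 200 197 199 197 197 200 198 200 199 199 198 200 198 199 199 200 201]
 [221 218 206 201 201 199 198 199 199 198 202 200 200 200 200 200 200 202]
 [254 254 228 200 193 192 193 192 192 187 195 188 183 181 186 190 192 199]
 [255 254 226 194 203 209 217 219 226 225 224 221 172 157 157 162 170 175]
 [252 247 238 229 230 227 224 222 221 187 171 166 149 143 143 145 147 148]
 [241 238 236 232 222 203 173 150 144 130 126 129 139 142 142 143 142 143]
 [237 235 227 204 169 135 113 103 102  99 101 108 121 133 139 142 141 144]
 [235 226 200 151 117 100  97  95  94  94  96  98 107 119 133 142 153 164]
 [233 211 162 116  98  93  95  95  94  94  96  94  98 108 126 150 215 226]
 [227 194 140 104  97  95  92  94  94  95  95  94  94 100 117 150 224 233]
 [225 187 124  98  97  95  93  95  96  93  95  96  94  95 122 153 224 234]
 [219 181 121  96  93  96 100 100  97  98  97  95  93 104 169 204 230 233]
 [217 181 124  99 102 115 128 131 124 121 107  95  95 112 180 220 231 233]
 [222 186 143 118 130 134 137 140 137 135 132 111 103 139 187 223 232 233]
 [229 193 166 137 136 138 141 139 140 139 137 124 126 170 202 229 232 233]
 [232 213 179 145 139 140 140 140 139 139 139 141 159 185 219 231 233 233]
 [234 230 205 155 141 139 140 139 140 139 139 143 171 207 228 233 234 234]
 [234 231 207 157 140 138 139 140 140 140 139 148 188 225 232 233 234 233]
 [233 232 206 155 140 140 139 138 139 139 140 147 190 227 233 232 232 232]
 [232 231 205 157 141 138 140 139 138 141 140 147 189 228 233 233 233 233]
 [232 230 205 157 139 140 139 140 139 138 140 147 188 227 232 233 233 233]]
```

Measured from the far edges, the mouth sits about 2 mm ahead of the stick in tool x and 0.7 mm in y. I correct that and descend while watching the force.

jog_arm(
  increments=[
    [0.002,0.0007,0,0],
    [0.002,0.0007,0.001,0],
    [0.002,0.0007,0.003,0],
    [0.002,0.0007,0.005,0],
    [0.002,0.0007,0.007,0],
    [0.002,0.0007,0.009,0],
    [0.002,0.0007,0.01,0],
  ],
)

```text
clock: 17.5
position: [538.1, -232.8, 156.1]
ee_rot: [0.993, -0.118, -0.004, -0.002]
contact_force: [-0.2, 0.5, -0.4]
gripper_width: 17.1
```

```bash
python3 look.py 16; python3 - <<'E'
import cv2
im=cv2.imread("pics/w16.png")[::2,::2][70:160,70:180]
cv2.imwrite("pics/w16b.png",cv2.resize(im,None,fx=6,fy=6,interpolation=cv2.INTER_CUBIC))
E
```

```text
17.5 [ 538.12079926 -232.75405638  156.06852456] 577.6575185040288 [-0.17  0.5  -0.42] 17.14441556217874
```

View pics/w16b.png

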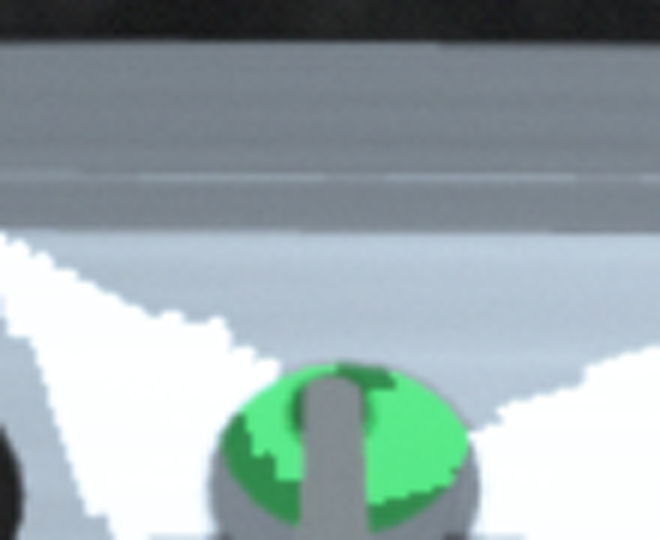

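The visible end of the stick has moved from row 231.2 to 233.0, so the mouth's near edge hides it. The force is zero and chamfer shows equally on both sides, so the stick is in the mouth. I continue down.

jog_arm(
  increments=[
    [0,0,0.0015,0],
    [0,0,0.003,0],
    [0,0,0.0045,0],
    [0,0,0.006,0],
    [0,0,0.0075,0],
    [0,0,0.009,0],
  ],
)

```text
clock: 18.35
position: [538.1, -232.7, 147.0]
ee_rot: [0.993, -0.118, -0.004, -0.002]
contact_force: [0.3, 0.2, -0.4]
gripper_width: 17.3
```

```bash
python3 look.py 17
```

```text
18.35 [ 538.07480332 -232.72708575  147.01411243] 577.6064831458822 [ 0.27  0.24 -0.45] 17.25867394743918
```

View pics/w17.png

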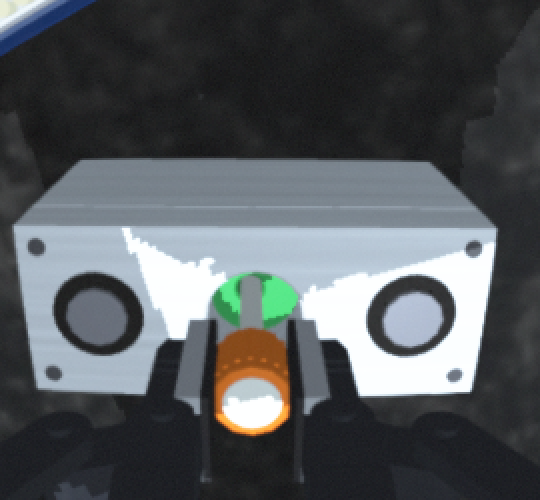

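View pics/s17.png

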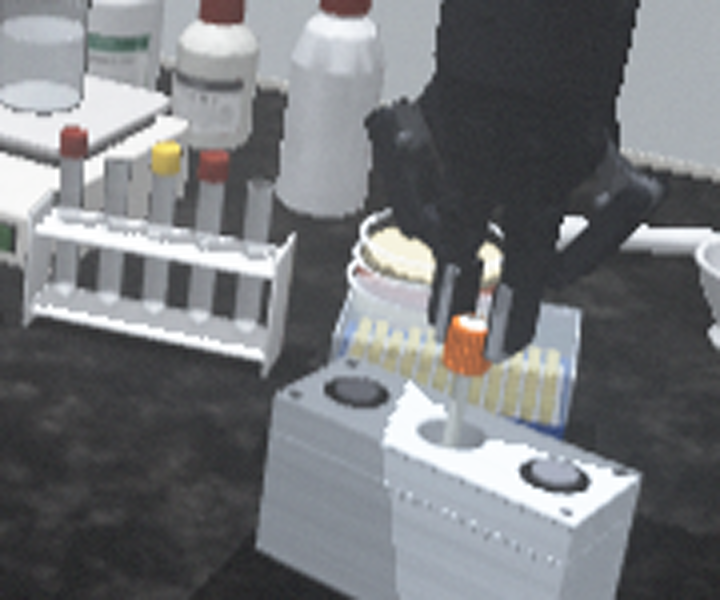

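The stick is inside the bore: the visible end is at (252,278) and the force is near 0. I lower it further.

jog_arm(
  increments=[
    [0,0,0.002,0],
    [0,0,0.004,0],
    [0,0,0.006,0],
    [0,0,0.008,0],
    [0,0,0.01,0],
  ],
)

```text
clock: 19.08
position: [537.8, -232.7, 136.7]
ee_rot: [0.993, -0.118, -0.004, -0.002]
contact_force: [0.5, 0.3, 0.1]
gripper_width: 17.5
```

jog_arm(
  increments=[
    [0,0,0.002,0],
    [0,0,0.004,0],
    [0,0,0.006,0],
    [0,0,0.008,0],
    [0,0,0.01,0],
  ],
)

```text
clock: 19.7
position: [537.7, -232.6, 126.6]
ee_rot: [0.993, -0.118, -0.004, -0.002]
contact_force: [-1.2, 0.3, -0.4]
gripper_width: 17.5
```

jog_arm(
  increments=[
    [0,0,0.002,0],
    [0,0,0.004,0],
    [0,0,0.004,0],
  ],
)

```text
clock: 20.08
position: [537.5, -232.5, 122.3]
ee_rot: [0.993, -0.118, -0.004, -0.002]
contact_force: [-0.4, 0.2, -0.3]
gripper_width: 17.6
```

jog_arm(
  increments=[
    [0,0,0,0],
    [0,0,0,0],
    [0,0,0,0],
    [0,0,0,0],
  ],
  hand=0.1,
)

```text
clock: 20.58
position: [537.6, -232.5, 122.4]
ee_rot: [0.993, -0.118, -0.004, -0.002]
contact_force: [0.1, 0.4, -0.3]
gripper_width: 46.7
```

```bash
python3 look.py 18
```

```text
20.575 [ 537.60811657 -232.54922877  122.39811097] 577.1111383708658 [ 0.12  0.41 -0.33] 46.68849322264783
```

View pics/w18.png

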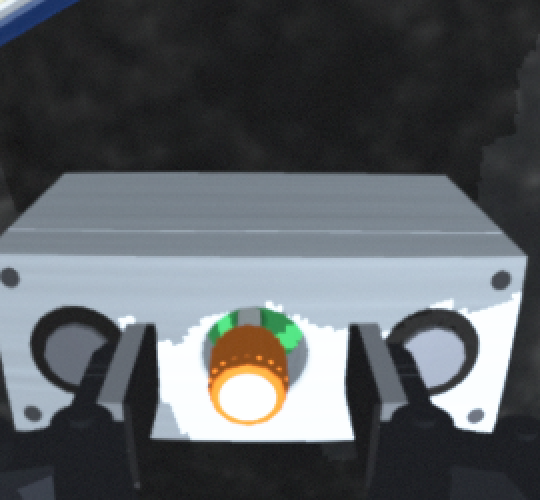

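View pics/s18.png

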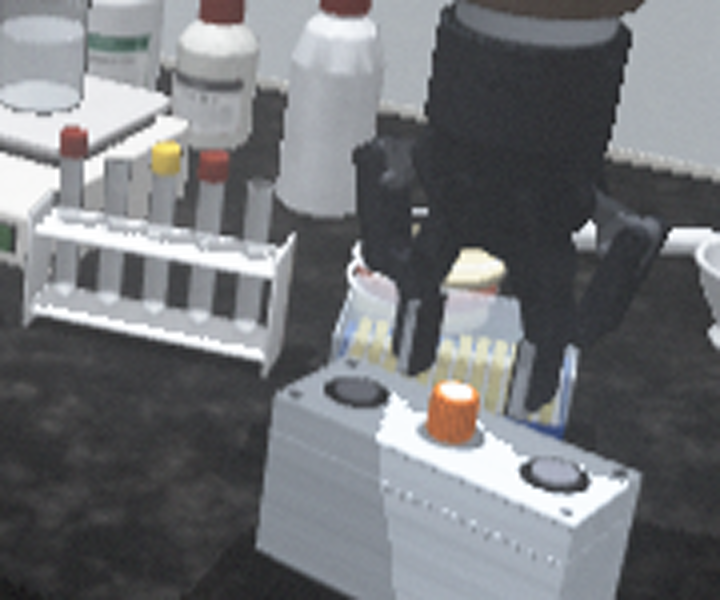

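The rod dropped onto the piston and is released. The cap top is at (247,397) in the wrist crop and (458,391) in the scene crop.

```bash
python3 - <<'E'
from h import *
st=read_state()
b,e=tri([ray("wrist",150+247/2,100+397/2,st),ray("scene",300+458/4,130+391/4)])
print(b,e,(totool(st,b)*1000).round(1))
for z in (112,115,118,120): print(z,(totool(st,onz("wrist",150+247/2,100+397/2,z,st))*1000).round(1), onz("scene",300+458/4,130+391/4,z))
E
```

```text
[ 528.16624066 -230.32665909  112.06094729] [np.float64(1.3818738963621786), np.float64(1.3818738963622093)] [-9.6  0.1 10.4]
112 [-10.3  -1.2  10.5] [ 527.80416615 -231.77778039  112.        ]
115 [-8.2 -1.2  7.5] [ 522.11372786 -233.08656786  115.        ]
118 [-6.2 -1.1  4.4] [ 516.42328956 -234.39535533  118.        ]
120 [-4.8 -1.1  2.4] [ 512.62966403 -235.26788031  120.        ]
```

jog_arm(
  increments=[
    [0,0,-0.02,0],
    [0,0,-0.04,0],
    [0,0,-0.045,0],
  ],
)

```text
clock: 21.05
position: [538.7, -232.9, 168.7]
ee_rot: [0.993, -0.118, -0.003, -0.002]
contact_force: [0.1, -0.7, -0.5]
gripper_width: 46.8
```

jog_arm(
  increments=[
    [0,0,0,0],
    [0,0,0,0],
    [0,0,0,0],
    [0,0,0,0],
    [0,0,0,0],
    [0,0,0,0],
  ],
  hand=-1,
)

```text
clock: 21.8
position: [538.7, -232.9, 168.6]
ee_rot: [0.993, -0.118, -0.003, -0.002]
contact_force: [-0.5, 0.8, 0.1]
gripper_width: -0.6
```

```bash
python3 look.py 19
```

```text
21.8 [ 538.68233591 -232.89236841  168.63939819] 578.2357801345607 [-0.48  0.79  0.15] -0.58323761039896
```

View pics/w19.png

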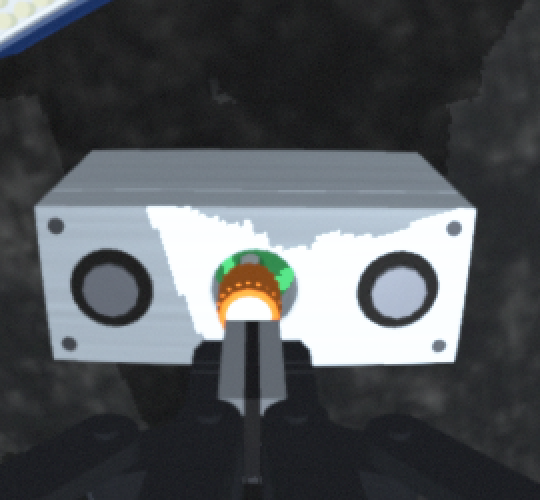

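View pics/s19.png

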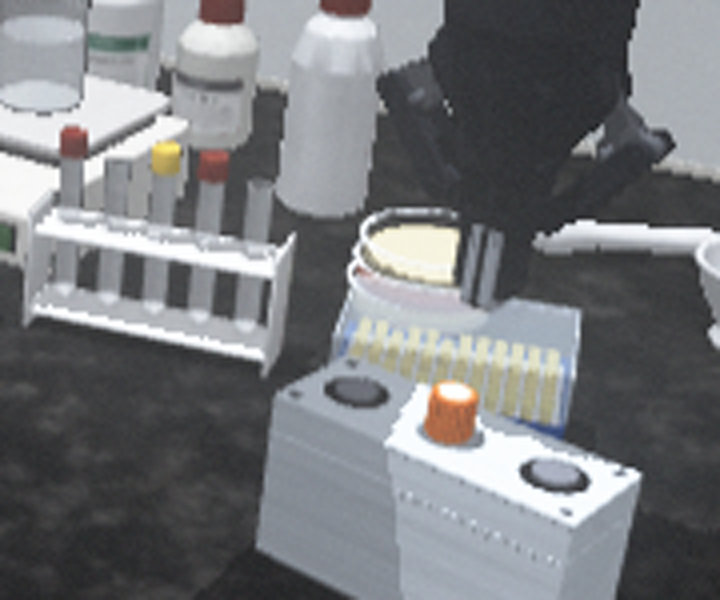

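With the fingers shut, I centre over the cap and come down to just above it. The cap top is at about z=112, so roughly 18 mm short of home.

jog_arm(
  increments=[
    [-0.006,-0.0013,0.005,0],
    [-0.0108,-0.0013,0.015,0],
    [-0.0108,-0.0013,0.026,0],
    [-0.0108,-0.0013,0.033,0],
    [-0.0108,-0.0013,0.033,0],
  ],
)

```text
clock: 22.52
position: [528.0, -228.9, 134.8]
ee_rot: [0.993, -0.118, -0.004, -0.002]
contact_force: [0.6, -0.1, -0.1]
gripper_width: 0.0
```

```bash
python3 look.py 20
```

```text
22.525 [ 527.99405493 -228.93819527  134.82921413] 566.9191220027494 [ 0.62 -0.09 -0.06] 0.02992775331197082
```

View pics/w20.png

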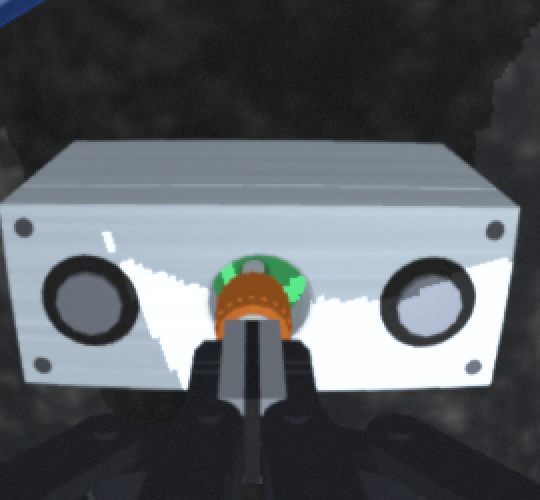

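View pics/s20.png

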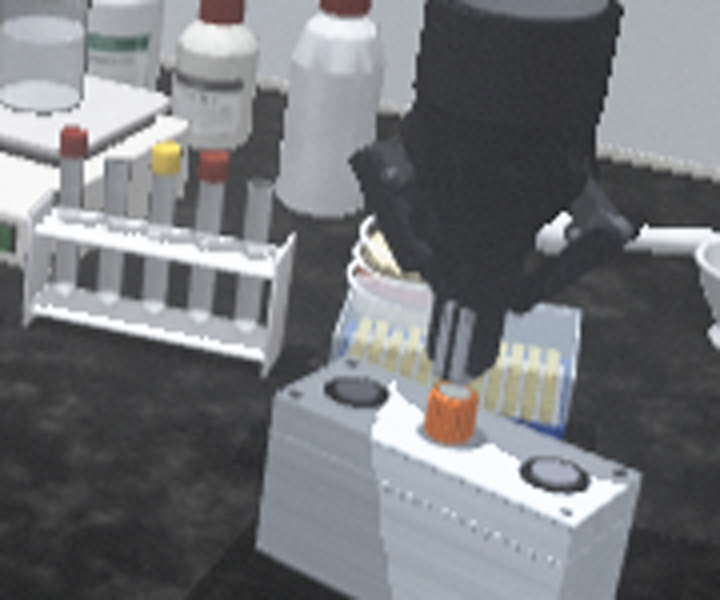

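The shut fingers (columns 218–285) are centred over the cap (217–290). I start pressing slowly.

jog_arm(
  increments=[
    [0,0,0.0015,0],
    [0,0,0.003,0],
    [0,0,0.0045,0],
    [0,0,0.006,0],
    [0,0,0.0075,0],
    [0,0,0.009,0],
  ],
)

```text
clock: 23.38
position: [529.6, -229.5, 128.1]
ee_rot: [0.993, -0.118, -0.001, -0.001]
contact_force: [-0.3, -0.4, 7.4]
gripper_width: -0.0
```

jog_arm(
  increments=[
    [0,0,0.002,0],
    [0,0,0.004,0],
    [0,0,0.006,0],
  ],
)

```text
clock: 23.75
position: [531.1, -230.0, 124.1]
ee_rot: [0.993, -0.117, 0.001, -0.001]
contact_force: [-0.8, 0.9, 7.1]
gripper_width: 0.2
```

jog_arm(
  increments=[
    [-0.001,0,0.0015,0],
    [-0.0015,0,0.003,0],
    [-0.002,0,0.0045,0],
    [-0.002,0,0.006,0],
  ],
)

```text
clock: 24.25
position: [530.4, -230.0, 119.8]
ee_rot: [0.993, -0.117, 0.002, 0.0]
contact_force: [0.4, -0.0, 6.9]
gripper_width: 0.2
```

```bash
python3 look.py 21
```

```text
24.25 [ 530.40730022 -229.99560914  119.82840366] 569.5128657135933 [ 0.4  -0.03  6.88] 0.16114466980496536
```

View pics/w21.png

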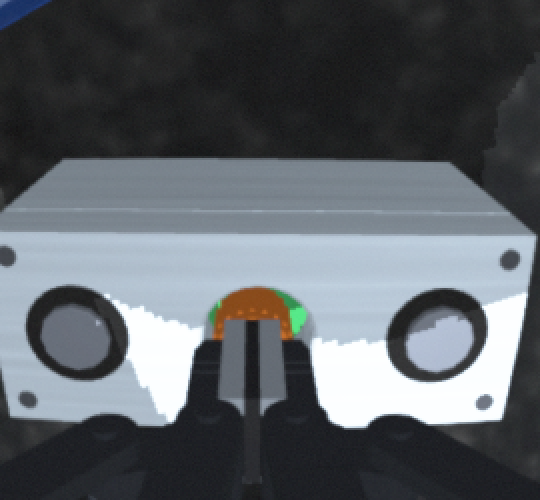

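View pics/s21.png

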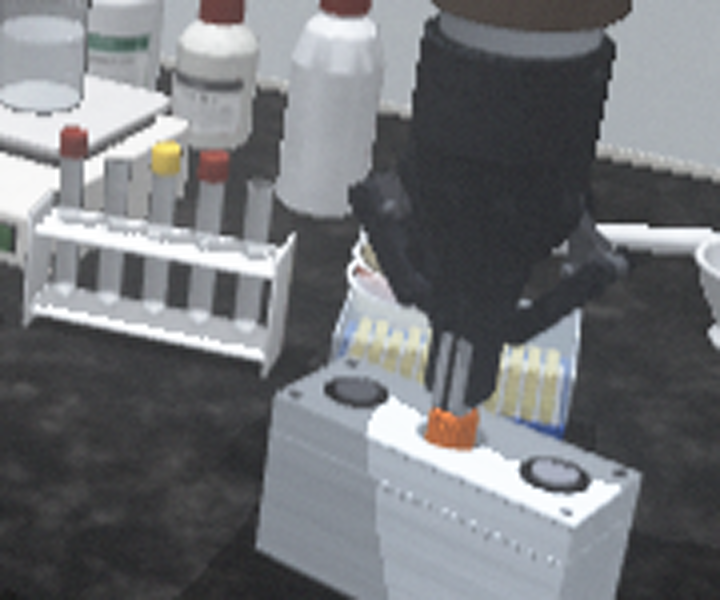

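The cap is sinking evenly into the well under a steady 7 N. I continue.

jog_arm(
  increments=[
    [-0.0005,0,0.0015,0],
    [-0.001,0,0.003,0],
    [-0.0015,0,0.0045,0],
    [-0.0015,0,0.006,0],
  ],
)

```text
clock: 24.85
position: [530.1, -230.0, 115.3]
ee_rot: [0.993, -0.116, 0.004, 0.0]
contact_force: [-0.7, 0.6, 7.9]
gripper_width: -0.1
```

jog_arm(
  increments=[
    [-0.0005,0,0.0015,0],
    [-0.001,0,0.003,0],
    [-0.001,0,0.0045,0],
  ],
)

```text
clock: 25.22
position: [530.4, -230.2, 112.5]
ee_rot: [0.993, -0.116, 0.006, 0.001]
contact_force: [0.6, 0.5, 7.9]
gripper_width: 0.0
```

jog_arm(
  increments=[
    [-0.0005,0,0.0015,0],
    [-0.001,0,0.003,0],
    [-0.001,0,0.004,0],
  ],
)

```text
clock: 25.6
position: [531.2, -230.7, 111.2]
ee_rot: [0.993, -0.115, 0.008, 0.002]
contact_force: [-2.2, 1.0, 15.4]
gripper_width: 0.3
```

```bash
python3 look.py 22
```

```text
25.6 [ 531.15785347 -230.65647494  111.18072939] 570.3974425881488 [-2.22  1.   15.36] 0.30734450934448476
```

View pics/w22.png

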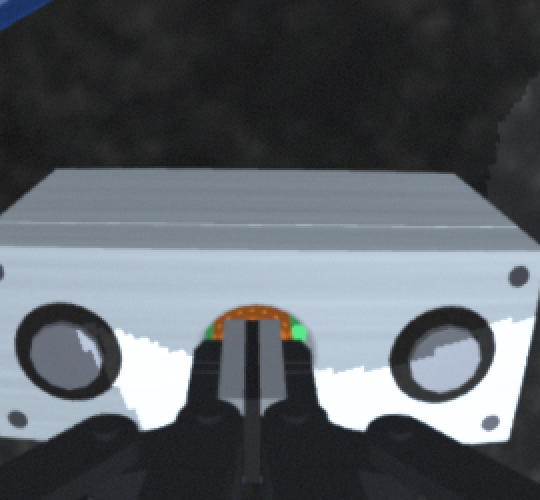

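View pics/s22.png

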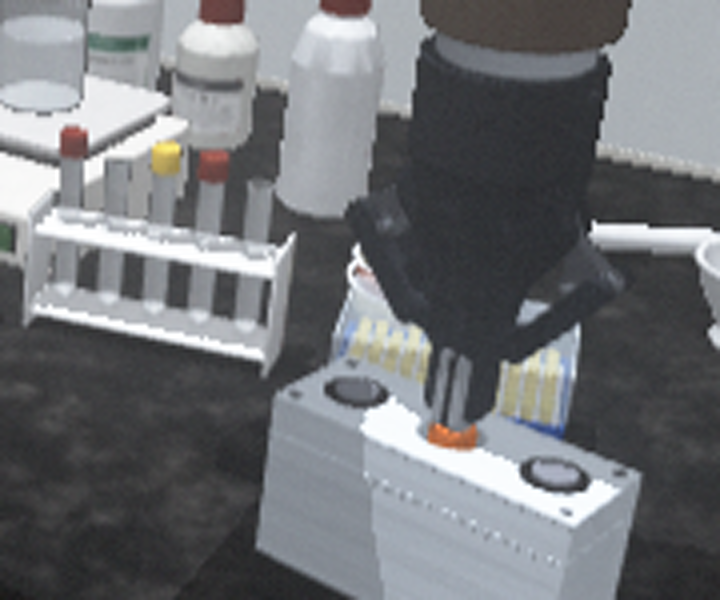

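The force rises to 15 N at TCP z=111.2, which is where home was predicted. Now the final firm push of about 20 N.

jog_arm(
  increments=[
    [0,0,0.0025,0],
    [0,0,0.0032,0],
    [0,0,0.0036,0],
    [0,0,0.0036,0],
    [0,0,0.0036,0],
  ],
)

```text
clock: 26.32
position: [532.1, -231.1, 111.2]
ee_rot: [0.993, -0.114, 0.009, 0.003]
contact_force: [-3.3, 2.4, 17.0]
gripper_width: -0.3
```

jog_arm(
  increments=[
    [0,0,0.003,0],
    [-0.0005,0,0.004,0],
    [-0.0005,0,0.0046,0],
    [-0.0005,0,0.0046,0],
    [-0.0005,0,0.0046,0],
  ],
)

```text
clock: 26.95
position: [532.6, -231.5, 111.0]
ee_rot: [0.993, -0.113, 0.011, 0.003]
contact_force: [-6.2, 2.7, 21.3]
gripper_width: 0.1
```

I read 21.3 N against a hard stop, with the tips at 111−17=94 mm, the expected home height. I lift clear and check.

jog_arm(
  increments=[
    [0,0,-0.005,0],
    [0,0,-0.03,0],
    [0,0,-0.06,0],
    [0,0,-0.09,0],
    [-0.02,0,-0.1,0],
    [-0.02,0,-0.1,0],
  ],
)

```text
clock: 27.7
position: [510.5, -225.9, 211.2]
ee_rot: [0.993, -0.113, 0.011, 0.003]
contact_force: [0.1, -0.0, -0.2]
gripper_width: -0.1
```

```bash
python3 look.py 23; python3 - <<'E'
from h import *
cv2.imwrite("pics/t23.png",cv2.resize(get_image("top")[:300,140:460,::-1],None,fx=2,fy=2))
E
```

```text
27.7 [ 510.46537981 -225.88285118  211.22553788] 549.164466059094 [ 0.05 -0.02 -0.16] -0.1148814295688307
```

View pics/w23.png

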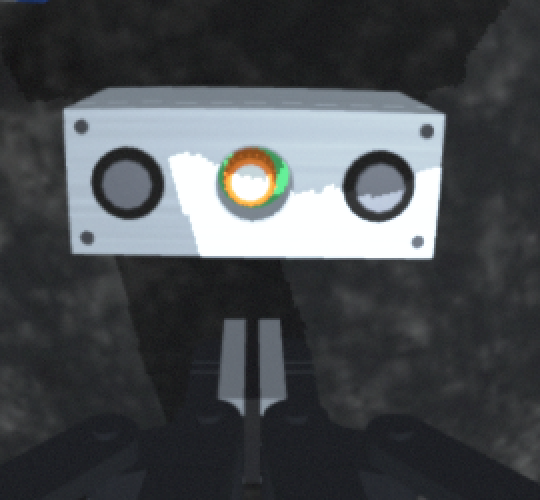

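View pics/s23.png

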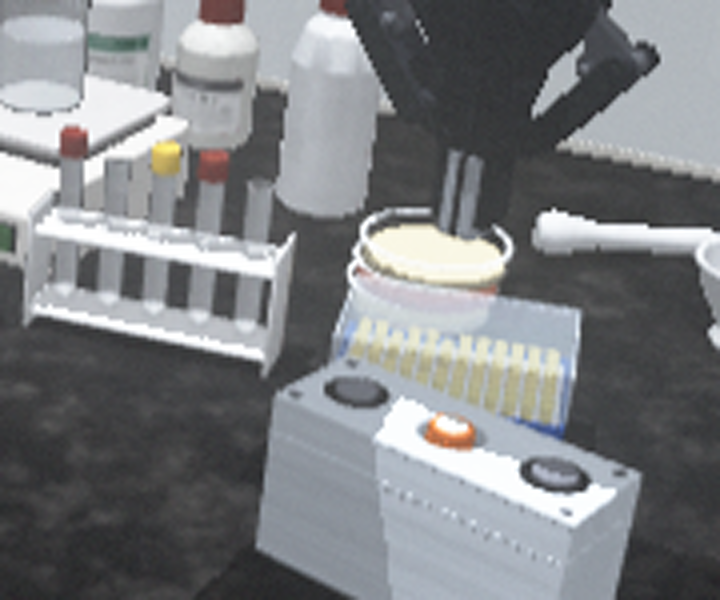

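View pics/t23.png

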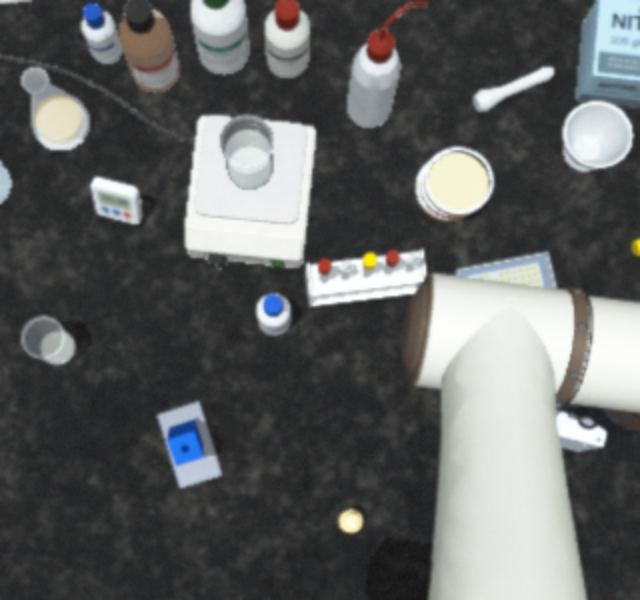

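The cap is low in the well at wrist (250,184) and scene (452,429). The bottle, beaker and weight stand unmoved in the top view. I'll check the cap's height against the grey caps.

```bash
python3 - <<'E'
from h import *
st=read_state()
for n,w,s in(("orange",(250,184),(452,430)),("greyL",(127,183),(358,391)),("greyR",(379,186),(556,474))):
    b,e=tri([ray("wrist",150+w[0]/2,100+w[1]/2,st),ray("scene",300+s[0]/4,130+s[1]/4)]);print(n,b.round(1),round(e[0],2))
E
```

```text
orange [ 528.5 -230.8   91.8] 1.03
greyL [ 540.  -183.4   91.8] 0.71
greyR [ 516.3 -280.2   91.6] 0.77
```

The orange cap's top is level with the grey caps (91.8 against 91.8 and 91.6), and those stand 3 mm above the block, which is the home height. I hand the job in.

```bash
python3 -c "
from bench import *
print(job_done(), read_state()['clock'])"
```

```text
the job is handed in; nothing more can be done
the job is handed in; nothing more can be done
```

The rod is in the open vial with its cap pressed fully home, and I handed the job in at about 28 s of the 61 s allowed.

I pulled the rod out along its slanted axis. The tool can only point down, so I turned the rod upright in the grip by pushing its tip against the block's side. I then lowered it into the bore by eye, let it go onto the piston, and pressed the cap down with the shut fingers. It sank at about 7–8 N until it met a hard stop at TCP z = 111 mm. The final push read 21 N, well under the 60 N limit.

**Last checks:**
- **Cap height:** the cap's top measures level with the two grey caps (91.8 mm against 91.8 and 91.6), which is the home height. All three read about 2 mm below the nominal 94 mm, which is within the calibration error.
- **Bystanders and contact:** in the last top view the bottle, beaker and weight stand where they were. The arm was clear, with no contact force.

**What disagreed on the way:**
- The first uprighting sprang back about 5°, so it took two more pushes. My final tilt figure of −0.3° may have been about −2°, because I had measured the tip's edge rather than its centre.
- The gripper read 17 mm while holding the 20 mm cap.
- During the final push the tool drifted sideways by about 4 mm in all and saw about 7 N of side force. The cap still ended level.

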